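# Ready the sample shaker: level, load and lock down

## Task

Get the sample shaker ready for its run: level its tray with the two levelling knobs at its front corners, so that the ball of its round level lies inside the ring, and stand every sample jar from the bench upright in a pocket of the tray, one to a pocket. Then lay the loose hold-down frame over the jars, flat on its rests, and turn both turnbuttons crosswise over its ears to lock it down, leaving the tray level and the other things on the bench where they are.

Things in the scene. Friction and masses are not known exactly. Their poses are not given: they have to be found in the camera images.
- shaker: Benchtop sample shaker, fixed: a light grey box 215 x 235 mm in plan, 58 mm high, with the tray over it. Origin on the bench under the middle of the tray; at yaw 0 its front faces -x (the robot), its left is +y. All offsets of its parts are given in its frame (front = -x, left = +y), heights over the bench.
- tray: Aluminium tray, 200 x 260 mm, tipping on a pivot under its middle. Origin: middle of its floor, 81 mm up; z square to the floor, x and y along the shaker's. On the floor a dark block 124 x 184 x 12 mm with six round through pockets 44 mm wide: x = -32, +32 mm, y = +62, 0, -62 mm; jars stand in them on the floor. Starts 0.5 to 4 degrees from level (level: z vertical).
- lean_left (a joint): How far the left screw has tipped the tray, rad: 0 = level this way, positive = left front corner too high. The tray is level when lean_left and lean_right are both 0. Turning knob_left 1 rad clockwise seen from above adds 0.015 rad, counter-clockwise subtracts it.
- lean_right (a joint): How far the right screw has tipped the tray, rad: 0 = level this way, positive = right front corner too high. Turning knob_right 1 rad clockwise seen from above adds 0.015 rad. The knobs do not influence each other's lean.
- level_ring (a point): Middle of the black ring, 10 mm wide, in the round white dish (32 mm wide) of the ball level near the tray's left front corner, 84 mm in front of and 70 mm left of the tray's middle, 90 mm up. The tray is level when the small dark steel ball (5 mm) lies inside the ring.
- level_ball (a point): Middle of the level's steel ball; it runs to the low side of the tray, 2.5 mm for each 0.01 rad, and settles within a second.
- knob_left_grip (a point): Grip point on the axis of the left (+y) levelling knob, 118 mm up: a round ribbed black knob 34 mm wide, from 104 to 128 mm up, on an upright screw 75 mm in front of and 155 mm left of the shaker's middle. Turns about the vertical with light friction (0.06 N m), never rises or falls, stays where left; stops 3.3 rad either side of level; starts within 2.8 rad of level.
- knob_right_grip (a point): Grip point on the axis of the right (-y) levelling knob, 118 mm up: a round ribbed black knob 34 mm wide, from 104 to 128 mm up, on an upright screw 75 mm in front of and 155 mm right of the shaker's middle. Turns about the vertical with light friction (0.06 N m), never rises or falls, stays where left; stops 3.3 rad either side of level; starts within 2.8 rad of level.
- frame: Loose hold-down frame of flat steel, 0.2 kg, lying on the bench; 4 mm thick, origin in the middle of its underside. Two bars along its y (192 mm long, at x = -32 and +32 mm) go over the jar rows; two side rails along its x (114 mm long, at y = -90 and +90 mm), each with an ear reaching out to 105 mm at x = 0. Fits either way round.
- frame_handle (a point): Middle of the frame's bow handle: a round bar 9 mm thick along the frame's x, straight for 54 mm, its axis 30 mm over the frame's underside. On the tray the frame lies with its origin over the tray's middle, axes along the tray's, underside on four rests 39 mm over the tray floor (3 mm over the jar caps), 3 mm play each way between the end guides and the turnbutton posts.
- turnbutton_left (a joint): Angle of the left (+y) turnbutton, rad, counter-clockwise from above positive: 0 = bar along the shaker's x, clear of the frame (start: within 0.15); +1.57 or -1.57 = bar across the left ear of the seated frame, 2 mm over it, holding it down. Stops at +-1.62; turns either way, friction 0.05 N m, stays where left. Turned too early, it keeps the frame off its rests.
- turnbutton_left_grip (a point): Grip point on the vertical pivot axis of the left (+y) turnbutton, 136 mm up: a dark steel bar 58 x 10 x 6 mm with a wing 32 x 10 mm on it, 18 mm high in all (126 to 144 mm up with the tray level), on a post 116 mm left of the tray's middle. This point's x axis lies along the bar.
- turnbutton_right (a joint): Angle of the right (-y) turnbutton, rad, counter-clockwise from above positive: 0 = bar along the shaker's x, clear of the frame (start: within 0.15); +1.57 or -1.57 = bar across the right ear of the seated frame, 2 mm over it, holding it down. Stops at +-1.62; turns either way, friction 0.05 N m, stays where left. Turned too early, it keeps the frame off its rests.
- turnbutton_right_grip (a point): Grip point on the vertical pivot axis of the right (-y) turnbutton, 136 mm up: a dark steel bar 58 x 10 x 6 mm with a wing 32 x 10 mm on it, 18 mm high in all (126 to 144 mm up with the tray level), on a post 116 mm right of the tray's middle. This point's x axis lies along the bar.
- jar_1: Squat sample jar with a black ribbed screw cap, 36 mm wide and 36 mm high, about 60 g, standing on the bench; origin in the middle of its underside, z along its axis. From 2 to 4 such jars are present, all alike.
- jar_2: Squat sample jar with a black ribbed screw cap, 36 mm wide and 36 mm high, about 60 g, standing on the bench; origin in the middle of its underside, z along its axis. From 2 to 4 such jars are present, all alike.
- jar_3: Squat sample jar with a black ribbed screw cap, 36 mm wide and 36 mm high, about 60 g, standing on the bench; origin in the middle of its underside, z along its axis. From 2 to 4 such jars are present, all alike.
- jar_4: Squat sample jar with a black ribbed screw cap, 36 mm wide and 36 mm high, about 60 g, standing on the bench; origin in the middle of its underside, z along its axis. From 2 to 4 such jars are present, all alike.
- dropper_bottle: Bystander: amber dropper bottle, 35 mm wide, 103 mm high; origin in the middle of its underside. Leave alone.
- beaker_50: Bystander: small glass beaker, 46 mm wide, 60 mm high; origin in the middle of its underside. Leave alone.
- jar_cap: Bystander: wide white lid, 72 mm wide, 17 mm high; origin in the middle of its underside. Leave alone.
Not all that is in view belongs to the job. What is shaped like the jar_3 but orange is not meant.

How it is judged:
On the way, in this order (a step that is already met when the one before it is completed fails the run):
1. every jar present stands in a pocket (z of jar_1 in the frame of tray between -0.008 and 0.008 m and x of jar_1 in the frame of tray between -0.045 and 0.045 m and y of jar_1 in the frame of tray between -0.072 and 0.072 m and angle between each of jar_1, jar_2, jar_3, jar_4's own z axis and vertical below 0.25 rad and z of jar_2 in the frame of tray between -0.008 and 0.008 m and x of jar_2 in the frame of tray between -0.045 and 0.045 m and y of jar_2 in the frame of tray between -0.072 and 0.072 m and z of jar_3 in the frame of tray between -0.008 and 0.008 m and x of jar_3 in the frame of tray between -0.045 and 0.045 m and y of jar_3 in the frame of tray between -0.072 and 0.072 m and z of jar_4 in the frame of tray between -0.008 and 0.008 m and x of jar_4 in the frame of tray between -0.045 and 0.045 m and y of jar_4 in the frame of tray between -0.072 and 0.072 m), for 0.2 s.
2. the hold-down frame lies flat on its rests over the jars, with both turnbuttons still clear of it (z of frame in the frame of tray between 0.035 and 0.0425 m and x of frame in the frame of tray between -0.008 and 0.008 m and y of frame in the frame of tray between -0.008 and 0.008 m and angle between the z axis of frame and the z axis of tray, either way round below 0.03 rad and angle between the x axis of frame and the x axis of tray, either way round below 0.1 rad and not (value of joint turnbutton_left above 1.25 rad or value of joint turnbutton_left below -1.25 rad) and not (value of joint turnbutton_right above 1.25 rad or value of joint turnbutton_right below -1.25 rad)), for 0.2 s.
3. both turnbuttons lie across the ears of the frame ((value of joint turnbutton_left above 1.25 rad or value of joint turnbutton_left below -1.25 rad) and (value of joint turnbutton_right above 1.25 rad or value of joint turnbutton_right below -1.25 rad) and z of frame in the frame of tray between 0.035 and 0.0425 m and x of frame in the frame of tray between -0.008 and 0.008 m and y of frame in the frame of tray between -0.008 and 0.008 m and angle between the z axis of frame and the z axis of tray, either way round below 0.03 rad and angle between the x axis of frame and the x axis of tray, either way round below 0.1 rad), for 0.2 s.
At the end, for the whole second after the job is handed in: Tray level within 0.009 rad (ball inside the ring); every jar present upright (0.25 rad) on the tray floor in a pocket; frame flat (0.03 rad) on its rests, within 8 mm of the tray's middle; both turnbuttons turned at least 1.25 rad either way, across its ears; all at rest (all of step 1 and all of step 3 and angle between tray's own z axis and vertical below 0.009 rad and linear speed of each of jar_1, jar_2, jar_3, jar_4 below 0.02 m/s); the robot touches nothing.
It fails at once if the dropper bottle is shifted by more than 30 mm or knocked over (distance of dropper_bottle from where it was at the start of the episode above 0.03 m or angle between dropper_bottle's own z axis and vertical above 0.6 rad).
It fails at once if the beaker is shifted by more than 30 mm or knocked over (distance of beaker_50 from where it was at the start of the episode above 0.03 m or angle between beaker_50's own z axis and vertical above 0.6 rad).
It fails at once if the wide white lid is shifted by more than 30 mm or knocked over (distance of jar_cap from where it was at the start of the episode above 0.03 m or angle between jar_cap's own z axis and vertical above 0.6 rad).
Of jar_1, jar_2, jar_3, jar_4 only 2 to 4 are there at a start; the rules pass over those that are not, and their reading is None.
At some moment in a run one of jar_1, jar_2, jar_3, jar_4 may be knocked a few centimetres aside while the robot is not near it.
It also fails if it takes over 208 s, if anything falls off the work surface, if the arm or the gripper's body presses on something with over 40 N, if the wrist force passes 120 N, or if a joint passes its speed limit or range.

## Robot

A 6-joint arm with a two-finger parallel gripper is mounted at the origin on a cart in front of the work surface, level with it; the furniture and walls round the work are solid. World frame = base frame: x ahead of the robot, y to its left, z up, the work surface at z = 0. Lengths are in m, angles in rad, forces in N, time in s.
With the tool pointing down it reaches from about 0.25 to 0.725 m from the base axis. Payload 9.7 kg.
Tool frame: the origin (TCP) lies on the centre line of the jaws, within the pads' length; the fingertips stand 22 mm ahead of it and the grasp point (between the pads) lies 3 mm ahead of it; z points along the fingers, y is the direction in which the jaws open and shut (so a half turn about z gives the same grasp; the last joint's range is limited). The gripper opens to 85 mm and grips with 20 to 120 N. Pads are 22 mm wide; open, the fingers measure 114 mm over their backs; the gripper's body (76 mm by 85 mm) begins 54 mm behind the grasp point. The pads swing forward as they close: fully open they stand 13 mm farther back than shut.
Start: joints at [-1.335, 0.087, 0.176, 1.66, 0, 1.571], TCP at [0.128, -0.535, 0.253] pointing down, gripper open.
Joint ranges: [-3.13, 3.13], [-0.85, 1.81], [-1.15, 1.24], [-2.2, 2.28], [-1.44, 1.52], [-3.14, 3.14]. Speed limits (rad/s): [2.22, 2.22, 2.57, 3.14, 3.14, 3.14].

## Interface

Orientations are given as a unit quaternion [x, y, z, w].
In Python, from plant import telemetry, optics, sign_off, finder gives the robot as it stands. The module is installed in compiled form; this text tells all that it offers.
- The arm moves only by the tool apply_moves, never from a script. Its argument "moves" is a list of rows, each a list of 7 numbers: the shift along the tool's x, y, z in mm, then the turn, a rotation vector about the tool's x, y, z in degrees, then the gripper's target within -1 to 1 (shut at 1, half-way at 0, fully open at -1). A call has 1 to 12 rows; each row shifts and turns the pose as measured when the row begins, along the tool's axes as they then stand; what a row does not reach is not made up. A row lasts 1/8 s, in which the tool goes at most 62.5 mm and 10.7 degrees, less where a joint would pass 70% of its speed; a pose out of reach is approached as far as the arm can. A call with a gripper value outside its range is refused whole. The fingers move at their own pace and stop on an object; the grip force is fixed at half the most. Time passes only in rows, so rows that do not move let the fingers close. It gives the time, the measured TCP pose, the force and the opening at its end, in the units of the state.
- telemetry.state(): the state, without advancing time (a new reading comes with each control period).
- optics.capture(name): name is "side" or "top"; returns the picture (480x640x3 uint8, red, green, blue); there is no depth.
- optics.calibration(name): a dict with "fx", "fy", "cx", "cy" (pixels), "k1" (the pictures are not rectified: a ray, as slopes to the right and down, at radius r is drawn at 1 + k1 r^2 times it, then the intrinsics apply), "world_from_camera" (4x4, takes a point from camera to world coordinates). Camera axes: x right, y down, z forward; pixel columns grow to the right and rows downward; lengths in m; the calibration is good to about 2 mm. A picture is of the moment at which its call begins. calibration takes no time and is no camera call.
- sign_off(): hands the job in, once; it reports no verdict.
Trained networks look in the newest picture that a camera, given by its name, has taken for a name from the list of things; names that differ only in an ending like _2 or _b are one class to them, and where a whole thing is asked for, a point or a joint stands for the part that bears it (a point fixed in the world has none). Each returns a list of dicts, best first, with "confidence" (0 to 1); they miss things now and then, are a little off and sometimes report something else, mostly with a low value. They report only what shows in the picture. A call takes as long as a camera call. They do not tell look-alikes from the thing itself.
- finder.look_for(camera, label): "xyz" ([x, y, z] in m, in world coordinates, good to about 4 mm: the middle of the surface that is visible of it).
- finder.silhouettes(camera, label): "pixels" (480x640 bool, what is visible of it).
- finder.landmark_of(camera, label): "xyz" ([x, y, z] in m, in world coordinates, good to about 4 mm: a listed point, or the origin of a listed thing).
The state is a dict: "t": time; "qpos": joint angles; "qd": joint speeds; "effort": joint torques, N m; "eef_pos": TCP position; "tool_rot": TCP orientation; "ft_force": force on the tool from outside, world axes, zero at the start; "torque": the same for the moment, N m; "grip_width": finger opening in m.
Only numpy, scipy, OpenCV 4.12 (cv2) and the standard library are available. Lean on these libraries where they do the work, as an engineer would, in place of code of your own. Each camera call takes 0.05 s, during which the arm holds its last target.

## Working session

There is one attempt and no reset: what is moved stays moved. The work goes in short steps, Python scripts to look and compute and a tool call to move; the robot and the scene stay as the last step left them, time stands still between calls to the robot, and variables do not carry over. Pictures are saved under pics/ and viewed, and the job is handed in when it is done.

Besides the shell and the picture viewer there is one more tool, called after "Call:" as name(argument=value, ...) on one line, values as JSON. apply_moves: Moves the arm, as the interface text tells. Its arguments: {"type":"object","properties":{"moves":{"type":"array","items":{"type":"array","items":{"type":"number"}}}},"required":["moves"]}

```bash
ls; mkdir -p pics; python3 - <<'E'
from plant import telemetry, optics
import cv2
s=telemetry.state();print(s)
for n in("side","top"):
    cv2.imwrite(f"pics/{n}0.png",optics.capture(n)[:,:,::-1]);print(n,optics.calibration(n))
E
```

```text
pics
{'t': 0.0, 'qpos': array([-1.33499041e+00,  8.74527943e-02,  1.75113941e-01,  1.65980921e+00,
       -1.93765499e-05,  1.57077224e+00]), 'qd': array([ 0.001339  , -0.00106019,  0.0001744 , -0.00016883, -0.00052425,
       -0.00153825]), 'effort': array([-5.21439506e-04, -5.20384526e+01,  4.64803898e+01,  1.61192886e-02,
       -5.22390314e-05, -7.52912740e-06]), 'eef_pos': array([ 0.12844041, -0.53457549,  0.2525767 ]), 'tool_rot': array([ 9.93055850e-01,  1.17641925e-01, -8.91154745e-05, -6.70038806e-04]), 'ft_force': array([ 0.27840668,  0.18298648, -0.73872206]), 'torque': array([-0.01617695, -0.02676429, -0.01390827]), 'grip_width': 0.08566794748824477}
side {'fx': 523.2378217979876, 'fy': 523.2378217979876, 'cx': 326.86423347682097, 'cy': 239.97275154995282, 'k1': -0.12408525916333883, 'world_from_camera': array([[-8.32852913e-01, -2.14539826e-01,  5.10224154e-01,
        -2.30994823e-01],
       [-5.53494155e-01,  3.21997514e-01, -7.68089722e-01,
         1.19409704e+00],
       [ 4.94926220e-04, -9.22111850e-01, -3.86923108e-01,
         6.74405440e-01],
       [ 0.00000000e+00,  0.00000000e+00,  0.00000000e+00,
         1.00000000e+00]])}
top {'fx': 616.9797867298589, 'fy': 616.9797867298589, 'cx': 320.5498715038387, 'cy': 240.94798869484833, 'k1': -0.12621865269277016, 'world_from_camera': array([[-2.86369807e-01, -9.25362890e-01,  2.48386506e-01,
         6.93799680e-02],
       [-9.58117795e-01,  2.77017281e-01, -7.26065858e-02,
         1.54136157e-01],
       [-1.61991443e-03, -2.58775865e-01, -9.65936037e-01,
         1.80240990e+00],
       [ 0.00000000e+00,  0.00000000e+00,  0.00000000e+00,
         1.00000000e+00]])}
```

View pics/side0.png

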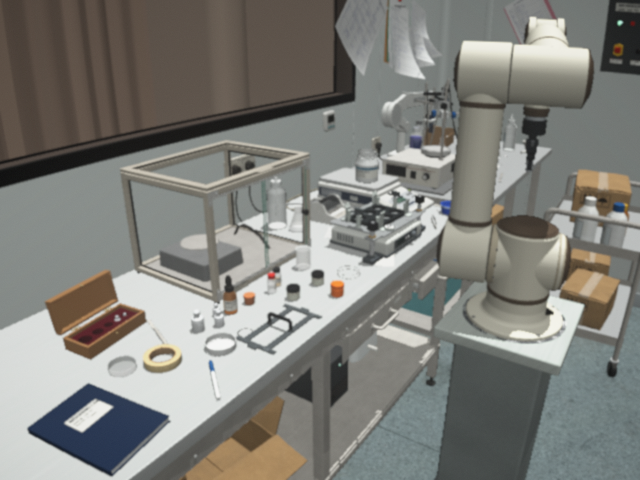

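View pics/top0.png

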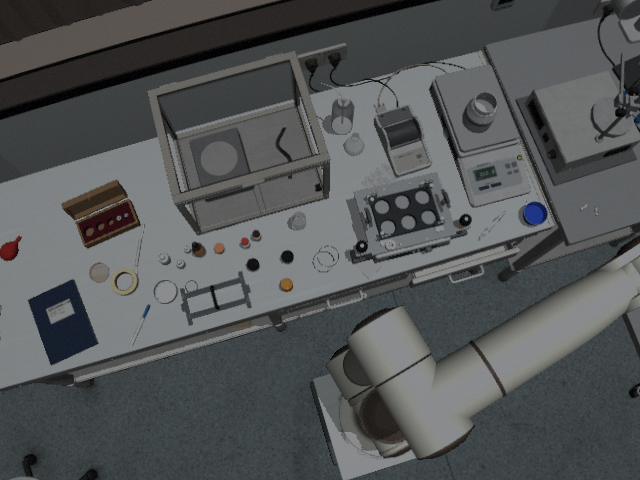

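Black jars near top pixels (252,265) and (288,257); the orange look-alike is near (287,285). I'll crop closer and run the networks.

```bash
cat > h.py <<'E'
import numpy as np, cv2
from plant import telemetry, optics, finder
def K(c): return np.array([[c['fx'],0,c['cx']],[0,c['fy'],c['cy']],[0,0,1.]]), np.array([c['k1'],0,0,0,0.])
def proj(n,P):
    c=optics.calibration(n);T=np.linalg.inv(c['world_from_camera']);k,d=K(c)
    P=np.atleast_2d(np.asarray(P,float));r,_=cv2.Rodrigues(T[:3,:3])
    return cv2.projectPoints(P,r,T[:3,3],k,d)[0][:,0]
def ray(n,uv):
    c=optics.calibration(n);k,d=K(c);T=c['world_from_camera']
    p=cv2.undistortPoints(np.asarray(uv,float).reshape(-1,1,2),k,d)[:,0]
    D=np.c_[p,np.ones(len(p))]@T[:3,:3].T
    return T[:3,3],D
def onz(n,uv,z):
    o,D=ray(n,uv);return o+D*((z-o[2])/D[:,2])[:,None]
def tri(uv1,uv2):
    (o1,D1),(o2,D2)=ray('side',uv1),ray('top',uv2);out=[]
    for a,b in zip(D1,D2):
        s=np.linalg.lstsq(np.c_[a,-b],o2-o1,rcond=None)[0]
        p,q=o1+a*s[0],o2+b*s[1];out.append(np.r_[(p+q)/2,np.linalg.norm(p-q)])
    return np.array(out)
def crop(n,name,u0,v0,u1,v1,s,im=None):
    if im is None: im=optics.capture(n)
    cv2.imwrite(f"pics/{name}.png",cv2.resize(im[v0:v1,u0:u1,::-1],None,fx=s,fy=s,interpolation=cv2.INTER_CUBIC))
    return im
np.set_printoptions(precision=4,suppress=True)
E
python3 - <<'E'
from h import *
t=crop('top','t1',170,160,490,320,2.5)
crop('top','t2',340,170,480,275,5.5,t)
s=crop('side','s1',180,240,360,370,4.4)
crop('side','s2',310,170,460,270,5.2,s)
for n in('top','side'):
    for l in ['shaker','tray','level_ring','level_ball','knob_left_grip','knob_right_grip','frame','frame_handle','turnbutton_left_grip','turnbutton_right_grip','jar_1','dropper_bottle','beaker_50','jar_cap']:
        r=finder.landmark_of(n,l); print(n,l,[(np.round(x['xyz'],4).tolist(),round(x['confidence'],2)) for x in r])
print(telemetry.state()['t'])
E
```

```text
top shaker [([0.5232, -0.237, -0.0033], 0.81), ([0.4544, 0.3665, 0.0331], 0.28)]
top tray [([0.5219, -0.2361, 0.0807], 0.96)]
top level_ring [([0.4424, -0.1649, 0.0878], 0.81)]
top level_ball []
top knob_left_grip [([0.4576, -0.0802, 0.1217], 0.49)]
top knob_right_grip [([0.4449, -0.389, 0.117], 0.68), ([0.5203, -0.35, 0.1367], 0.63)]
top frame [([0.4569, 0.3683, -0.0014], 0.57)]
top frame_handle [([0.4563, 0.3669, 0.0311], 0.88)]
top turnbutton_left_grip [([0.5271, -0.1181, 0.1353], 0.44)]
top turnbutton_right_grip [([0.52, -0.3489, 0.137], 0.46)]
top jar_1 [([0.5132, 0.2325, -0.0001], 0.68), ([0.4308, 0.1556, -0.0047], 0.68), ([0.5054, 0.1281, 0.0003], 0.6)]
top dropper_bottle [([0.6027, 0.3785, 0.0018], 0.55)]
top beaker_50 [([0.6086, 0.0662, -0.0008], 0.62), ([0.4553, 0.3664, 0.0277], 0.37)]
top jar_cap [([0.5146, 0.5064, 0.0014], 0.78), ([0.5084, 0.1261, 0.0024], 0.63), ([0.4559, 0.3678, 0.0008], 0.47)]
side shaker [([0.5262, -0.236, 0.001], 0.92)]
side tray [([0.5226, -0.2377, 0.0803], 0.78), ([0.5106, 0.1287, -0.0025], 0.35), ([0.5118, 0.5068, 0.0021], 0.35)]
side level_ring [([0.526, -0.1173, 0.1414], 0.74), ([0.4428, -0.1633, 0.0854], 0.62)]
side level_ball []
side knob_left_grip [([0.4568, -0.0771, 0.1198], 0.54)]
side knob_right_grip [([0.4442, -0.3831, 0.1188], 0.61)]
side frame [([0.4568, 0.3671, 0.0012], 0.67)]
side frame_handle [([0.4571, 0.366, 0.0288], 0.85)]
side turnbutton_left_grip [([0.5254, -0.1185, 0.1407], 0.55)]
side turnbutton_right_grip [([0.5204, -0.3515, 0.129], 0.4)]
side jar_1 [([0.5085, 0.1314, -0.0002], 0.74), ([0.4317, 0.1596, 0.0002], 0.67), ([0.5156, 0.2347, -0.0026], 0.54)]
side dropper_bottle [([0.6036, 0.3807, -0.0021], 0.98)]
side beaker_50 [([0.6095, 0.0639, -0.0037], 0.69)]
side jar_cap [([0.5149, 0.5094, -0.0001], 0.97)]
1.6
```

View pics/t1.png

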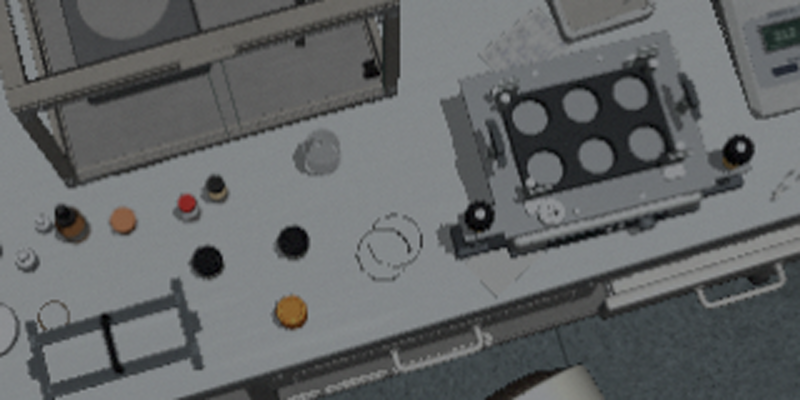

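View pics/t2.png

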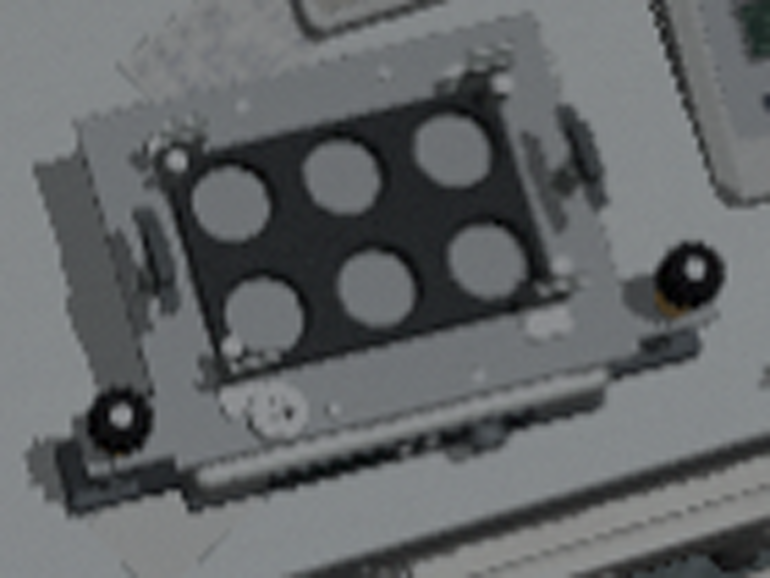

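View pics/s1.png

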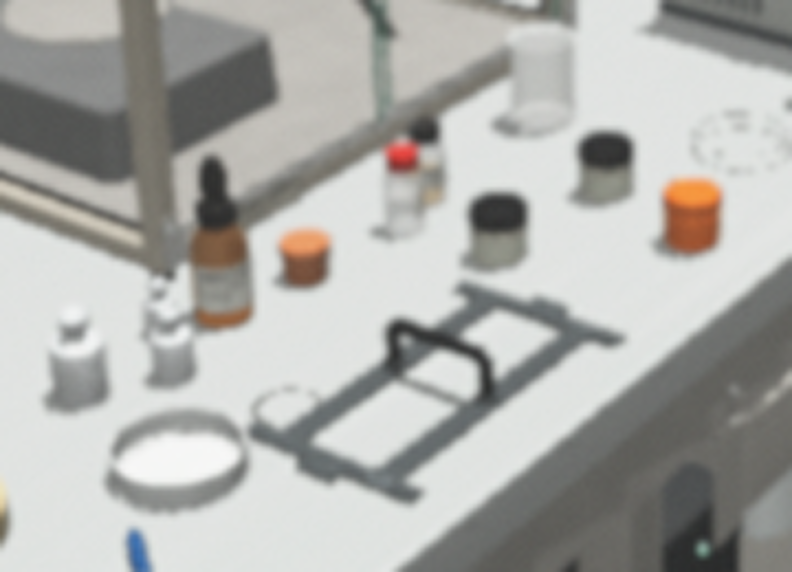

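View pics/s2.png

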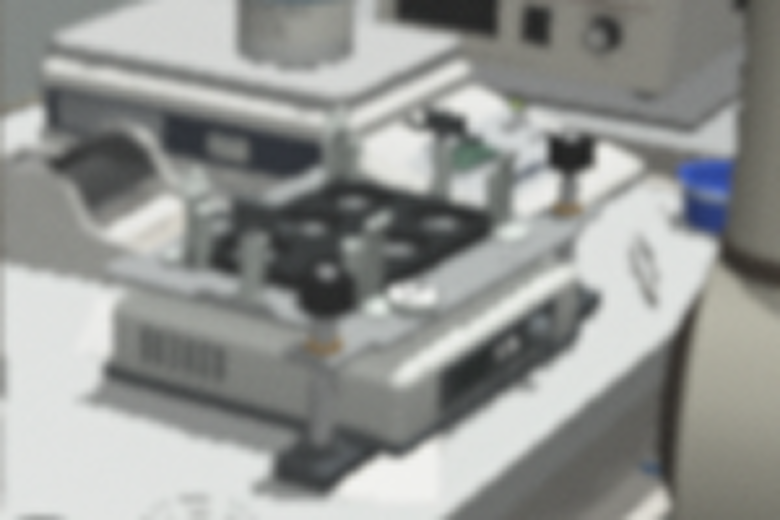

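Top crop t2: six pockets in view, knobs at crop (120,420) and (690,275), and the ball at about (290,403) in the dish. Only two black jars are present, at about (0.514,0.233) and (0.507,0.130). The orange look-alike at (0.431,0.157) is to be left alone. Next I'll fit the shaker pose precisely and look at the ball.

```bash
python3 - <<'E'
from h import *
fr=[optics.capture('top').astype(float) for _ in range(8)]
m=np.mean(fr,0);print('noise',np.std([f[200:260,350:460] for f in fr],0).mean())
im=m.astype(np.uint8)
g=cv2.cvtColor(im,cv2.COLOR_RGB2GRAY)
# pockets predicted
c=np.array([0.5235,-0.2365]);
def S(x,y,z,yaw,c):return [c[0]+x*np.cos(yaw)-y*np.sin(yaw),c[1]+x*np.sin(yaw)+y*np.cos(yaw),z]
G=cv2.resize(g,None,fx=4,fy=4,interpolation=cv2.INTER_CUBIC)
pts=[];loc=[]
for x in(-.032,.032):
  for y in(.062,0,-.062):
    u=proj('top',S(x,y,.087,-.035,c))[0]
    U=((u+.5)*4-.5).astype(int);w=38
    sub=G[U[1]-w:U[1]+w,U[0]-w:U[0]+w]
    t,b=cv2.threshold(sub,0,255,cv2.THRESH_OTSU)
    n,l,st,ce=cv2.connectedComponentsWithStats(b)
    k=l[w,w];cc=ce[k]+U-w;uv=(cc+.5)/4-.5
    p=onz('top',uv,.087)[0];pts.append(p[:2]);loc.append([x,y]);print(x,y,u,uv,st[k][4],p)
pts=np.array(pts);loc=np.array(loc)
a=loc-loc.mean(0);b=pts-pts.mean(0)
yaw=np.arctan2((a[:,0]*b[:,1]-a[:,1]*b[:,0]).sum(),(a*b).sum());print('center',pts.mean(0),'yaw',yaw)
R=np.array([[np.cos(yaw),-np.sin(yaw)],[np.sin(yaw),np.cos(yaw)]]);print(b-a@R.T)
u=proj('top',S(-.084,.07,.09,yaw,pts.mean(0)))[0];print('ring pred',u)
x0,y0=int(u[0])-12,int(u[1])-10
cv2.imwrite('pics/ball1.png',cv2.resize(np.clip(m[y0:y0+20,x0:x0+24,::-1]*1.3,0,255).astype(np.uint8),None,fx=25,fy=25,interpolation=cv2.INTER_CUBIC));print(x0,y0)
E
```

```text
noise 1.14622766040688
-0.032 0.062 [387.8382 227.335 ] [386.9682 228.1911] 2864 [ 0.492  -0.1702  0.087 ]
-0.032 0 [408.2347 222.1702] [407.8678 222.1435] 2368 [ 0.4919 -0.2344  0.087 ]
-0.032 -0.062 [428.4637 217.0469] [427.9735 217.1605] 2307 [ 0.4894 -0.2958  0.087 ]
0.032 0.062 [381.708  207.0154] [381.4702 206.7318] 2329 [ 0.5587 -0.1753  0.087 ]
0.032 0 [401.9436 201.9632] [401.619  201.8134] 2279 [ 0.5562 -0.2369  0.087 ]
0.032 -0.062 [422.0171 196.9569] [421.7408 197.0198] 2259 [ 0.5534 -0.2987  0.087 ]
center [ 0.5236 -0.2352] yaw -0.03781435660795302
[[-0.002   0.0019]
 [ 0.0003 -0.0004]
 [ 0.0002  0.0001]
 [ 0.0008 -0.0008]
 [ 0.0006 -0.0004]
 [ 0.0001 -0.0004]]
ring pred [389.804  244.5861]
377 234
```

View pics/ball1.png

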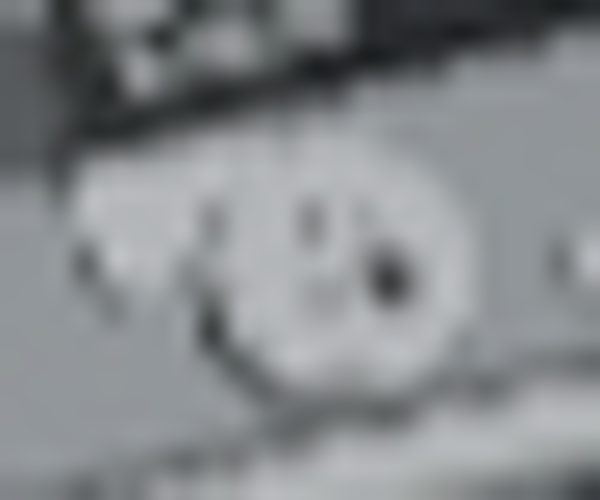

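Shaker centre is about (0.5235,-0.235), yaw about -0.039. The ball lies about 2 px toward the right of the ring centre, so left is high and right is low. The right knob is nearest, so it comes first.

Call:
apply_moves(moves=[[0, 0, 0, 0, 0, 6.75, -0.3], [0, 0, 0, 0, 0, 6.75, -0.3]])

```text
t: 2.25
eef_pos: [0.1285, -0.5348, 0.2533]
tool_rot: [1.0, -0.003, -0.0, 0.0]
ft_force: [0.3, 0.4, 0.4]
grip_width: 0.0556
```

```bash
python3 - <<'E'
from h import *
s=telemetry.state();print(s['t'],s['qpos'],s['eef_pos'],s['tool_rot'],s['grip_width'])
E
```

```text
2.25 [-1.335   0.0869  0.1759  1.6598 -0.      1.8125] [ 0.1285 -0.5348  0.2533] [ 1.    -0.003 -0.     0.   ] 0.055599183802658846
```

Call:
apply_moves(moves=[[45, -21, 0, 0, 0, 0, -0.3], [45, -21, 0, 0, 0, 0, -0.3], [45, -21, 0, 0, 0, 0, -0.3], [45, -21, 0, 0, 0, 0, -0.3], [45, -21, 0, 0, 0, 0, -0.3], [45, -21, 0, 0, 0, 0, -0.3], [45, -22, 0, 0, 0, 0, -0.3], [0, 0, 0, 0, 0, 0, -0.3]])

```text
t: 3.25
eef_pos: [0.4541, -0.3853, 0.2525]
tool_rot: [1.0, -0.005, 0.0, 0.0]
ft_force: [0.2, -0.7, 0.6]
grip_width: 0.0555
```

Call:
apply_moves(moves=[[0, 0, 0, 0, 0, -10, -0.3], [0, 0, 0, 0, 0, -10, -0.3], [0, 0, 0, 0, 0, -10, -0.3], [0, 0, 0, 0, 0, -10, -0.3], [0, 0, 0, 0, 0, -10, -0.3], [0, 0, 0, 0, 0, -10, -0.3], [0, 0, 0, 0, 0, -10, -0.3], [0, 0, 0, 0, 0, -10, -0.3], [0, 0, 0, 0, 0, -10, -0.3], [0, 0, 0, 0, 0, 0, -0.3]])

```text
t: 4.5
eef_pos: [0.448, -0.389, 0.2532]
tool_rot: [0.695, 0.719, -0.001, 0.0]
ft_force: [-1.1, 0.1, 0.3]
grip_width: 0.0554
```

```bash
cat >> h.py <<'E'
def to(x,y,z,yawdeg=None):
    s=telemetry.state();p=s['eef_pos'];from scipy.spatial.transform import Rotation as Ro
    R=Ro.from_quat(s['tool_rot']).as_matrix()
    d=R.T@(np.array([x,y,z])-p)*1000
    yaw=np.degrees(np.arctan2(R[1,0],R[0,0]));tilt=np.degrees(np.arccos(min(1,-R[2,2])))
    print('t',s['t'],'pos',p,'yaw',yaw.round(2),'tilt',tilt.round(2),'q',s['qpos'],'w',s['grip_width'])
    print('delta tool mm',d.round(1),'' if yawdeg is None else f'turn {((yaw-yawdeg+180)%360-180):.1f} (first move, axes as now)')
E
python3 -c "
from h import *
to(.4435,-.3865,.121)"
```

```text
t 4.5 pos [ 0.448  -0.389   0.2532] yaw 91.94 tilt 0.14 q [-0.7139  0.1936  0.2947  1.6719 -0.0024  0.823 ] w 0.055372874658843343
delta tool mm [  2.9  -4.2 132.2]
```

Call:
apply_moves(moves=[[3, -4, 20, 0, 0, 0, -0.3], [0, 0, 30, 0, 0, 0, -0.3], [0, 0, 30, 0, 0, 0, -0.3], [0, 0, 25, 0, 0, 0, -0.3], [0, 0, 15, 0, 0, 0, -0.3], [0, 0, 0, 0, 0, 0, -0.3]])

```text
t: 5.25
eef_pos: [0.4416, -0.3882, 0.1311]
tool_rot: [0.705, 0.709, -0.001, 0.001]
ft_force: [0.0, 0.1, -0.2]
grip_width: 0.0555
```

```bash
python3 -c "
from h import *
to(.4435,-.3865,.121)
for n in ('side','top'):
  r=finder.landmark_of(n,'knob_right_grip') if 0 else 0
s=crop('side','k1',370,150,470,250,6)"
```

```text
t 5.25 pos [ 0.4416 -0.3882  0.1311] yaw 90.35 tilt 0.22 q [-0.7198  0.1631  0.0241  1.4295 -0.0031  0.8448] w 0.05550179835774244
delta tool mm [ 1.7  2.  10. ]
```

View pics/k1.png

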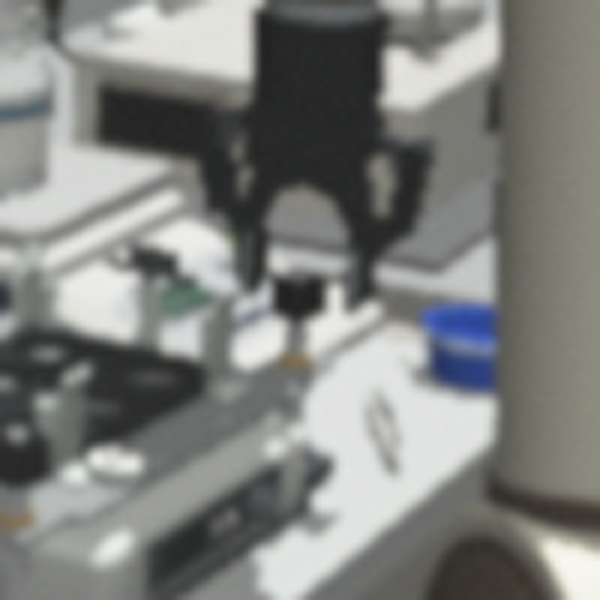

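The knob sits between the fingers. Lower, grip, and turn clockwise.

Call:
apply_moves(moves=[[2, 2, 10, 0, 0, 0, -0.3], [0, 0, 0, 0, 0, 0, 1], [0, 0, 0, 0, 0, 0, 1], [0, 0, 0, 0, 0, 0, 1], [0, 0, 0, 0, 0, 0, 1]])

```text
t: 5.92
eef_pos: [0.4447, -0.3871, 0.1241]
tool_rot: [0.705, 0.709, -0.001, 0.004]
ft_force: [-0.5, 0.7, -0.1]
grip_width: 0.0321
```

Call:
apply_moves(moves=[[0, 0, 0, 0, 0, 10, 1], [0, 0, 0, 0, 0, 10, 1], [0, 0, 0, 0, 0, 10, 1], [0, 0, 0, 0, 0, 10, 1], [0, 0, 0, 0, 0, 10, 1], [0, 0, 0, 0, 0, 10, 1], [0, 0, 0, 0, 0, 10, 1], [0, 0, 0, 0, 0, 10, 1], [0, 0, 0, 0, 0, 0, 1], [0, 0, 0, 0, 0, 0, 1]])

```text
t: 7.18
eef_pos: [0.4451, -0.3878, 0.1243]
tool_rot: [0.998, 0.07, 0.001, 0.004]
ft_force: [0.4, -0.8, 0.6]
grip_width: 0.0319
```

```bash
python3 -c "
from h import *
to(.4435,-.3865,.121)
t=crop('top','t3',340,170,480,275,5.5)"
```

```text
t 7.175 pos [ 0.4451 -0.3878  0.1243] yaw 8.05 tilt 0.53 q [-0.7147  0.1643  0.0124  1.4107 -0.0045  2.2863] w 0.031927393308667985
delta tool mm [-1.4 -1.5  3.3]
```

View pics/t3.png

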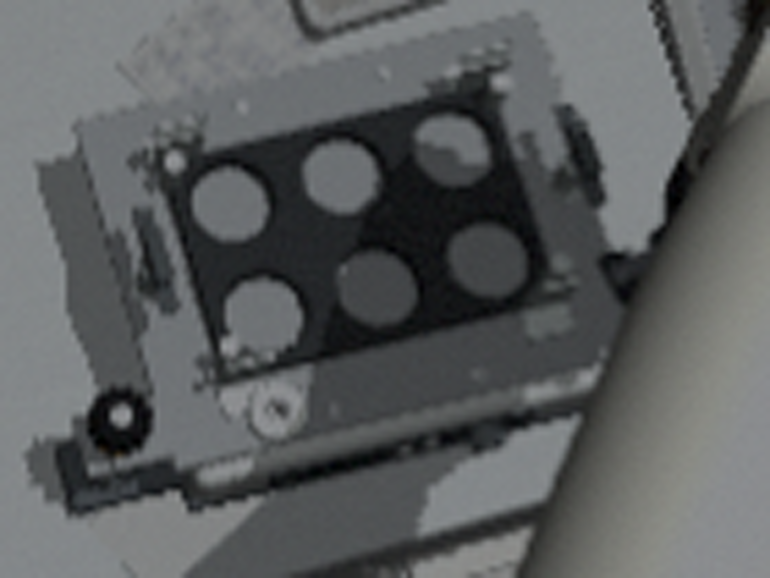

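```bash
cat >> h.py <<'E'
def ballpic(name,n=8):
    m=np.mean([optics.capture('top').astype(float) for _ in range(n)],0)
    a=m[234:254,377:401];a=(a-a.min())/(a.max()-a.min())*255
    cv2.imwrite(f'pics/{name}.png',cv2.resize(a[:,:,::-1].astype(np.uint8),None,fx=25,fy=25,interpolation=cv2.INTER_CUBIC))
E
python3 -c "
from h import *
ballpic('ball2')"
```

```text
(no output)
```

View pics/ball2.png

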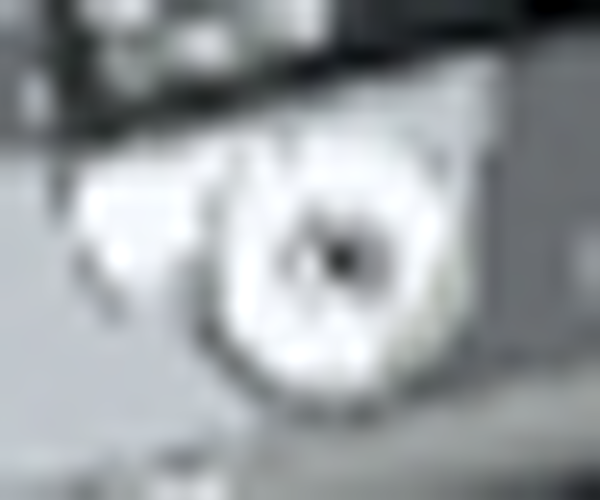

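Ball (345,260) is now almost concentric with the ring (centre about (338,258)). Release, rise, turn to yaw 180 (q6 mid-range), and head for the jars.

Call:
apply_moves(moves=[[0, 0, 0, 0, 0, 0, -0.3], [0, 0, 0, 0, 0, 0, -0.3], [0, 0, 0, 0, 0, 0, -0.3], [0, 0, -40, 0, 0, 0, -0.3], [0, 0, -45, 0, 0, 0, -0.3], [0, 0, -40, 0, 0, -9, -0.3], [0, 0, 0, 0, 0, -10, -0.5], [0, 0, 0, 0, 0, -10, -0.5], [0, 0, 0, 0, 0, -10, -0.5], [0, 0, 0, 0, 0, -10, -0.5], [0, 0, 0, 0, 0, -10, -0.5], [0, 0, 0, 0, 0, -10, -0.5]])

```text
t: 9.12
eef_pos: [0.4447, -0.3865, 0.2543]
tool_rot: [0.771, 0.637, -0.001, 0.005]
ft_force: [-0.4, -0.3, -0.5]
grip_width: 0.0643
```

Call:
apply_moves(moves=[[0, 0, 0, 0, 0, -10, -0.5], [0, 0, 0, 0, 0, -10, -0.5], [0, 0, 0, 0, 0, -10, -0.5], [0, 0, 0, 0, 0, -10, -0.5], [0, 0, 0, 0, 0, -10, -0.5], [0, 0, 0, 0, 0, -10, -0.5], [0, 0, 0, 0, 0, -10, -0.5], [0, 0, 0, 0, 0, -10, -0.5], [0, 0, 0, 0, 0, -10, -0.5], [0, 0, 0, 0, 0, 0, -0.5]])

```text
t: 10.38
eef_pos: [0.4449, -0.3864, 0.255]
tool_rot: [0.069, 0.998, -0.005, 0.003]
ft_force: [-1.0, 0.7, -0.4]
grip_width: 0.0644
```

```bash
python3 -c "
from h import *
to(.507,.1298,.25,180)"
```

```text
t 10.375 pos [ 0.4449 -0.3864  0.255 ] yaw 172.1 tilt 0.65 q [-0.7138  0.1732  0.2746  1.6613 -0.0032 -0.5759] w 0.06443308317687418
delta tool mm [  9.5 519.9   0.4] turn -7.9 (first move, axes as now)
```

Call:
apply_moves(moves=[[0, 0, 0, 0, 0, -8, -0.5], [-6, 55, 0, 0, 0, 0, -0.5], [-7, 55, 0, 0, 0, 0, -0.5], [-7, 55, 0, 0, 0, 0, -0.5], [-7, 55, 0, 0, 0, 0, -0.5], [-7, 55, 0, 0, 0, 0, -0.5], [-7, 55, 0, 0, 0, 0, -0.5], [-7, 55, 0, 0, 0, 0, -0.5], [-7, 55, 0, 0, 0, 0, -0.5], [-7, 55, 0, 0, 0, 0, -0.5], [0, 0, 0, 0, 0, 0, -0.5]])

```text
t: 11.75
eef_pos: [0.5178, 0.122, 0.2504]
tool_rot: [0.025, 1.0, -0.004, 0.005]
ft_force: [-0.2, -0.1, 0.6]
grip_width: 0.0641
```

```bash
cat >> h.py <<'E'
def to(x,y,z,yawdeg):
    from scipy.spatial.transform import Rotation as Ro
    s=telemetry.state();p=s['eef_pos'];R=Ro.from_quat(s['tool_rot'])
    d=R.inv().apply(np.array([x,y,z])-p)*1000
    T=Ro.from_euler('z',yawdeg,degrees=True)*Ro.from_euler('x',180,degrees=True)
    print('t',round(s['t'],2),'pos',p,'q',s['qpos'],'w',round(s['grip_width'],4))
    print('move mm',d.round(1),'turn deg',(R.inv()*T).as_rotvec(degrees=True).round(1))
E
python3 -c "
from h import *
to(.507,.1298,.25,180)
ballpic('ball3')
for n in ('side','top'):
  for l in ('jar_1','knob_left_grip'):
    print(n,l,[(np.round(x['xyz'],4).tolist(),round(x['confidence'],2)) for x in finder.landmark_of(n,l)])
crop('top','t4',170,160,490,320,2.5)
"
```

```text
t 11.75 pos [0.5178 0.122  0.2504] q [ 0.2368  0.0353  0.1161  1.6444 -0.0109  0.2858] w 0.0641
move mm [11.1  7.3  0.2] turn deg [-0.5  0.6 -2.8]
side jar_1 [([0.4301, 0.159, -0.0009], 0.66), ([0.5075, 0.1272, 0.0012], 0.64), ([0.4559, 0.3651, -0.0004], 0.56), ([0.5163, 0.2357, -0.0033], 0.46), ([0.6054, 0.0664, -0.0016], 0.2)]
side knob_left_grip [([0.4535, -0.0728, 0.1165], 0.65)]
top jar_1 [([0.5426, 0.232, 0.0008], 0.7), ([0.4302, 0.152, 0.0006], 0.7), ([0.5083, 0.1285, 0.0008], 0.52)]
top knob_left_grip [([0.4575, -0.0789, 0.119], 0.48)]
```

View pics/ball3.png

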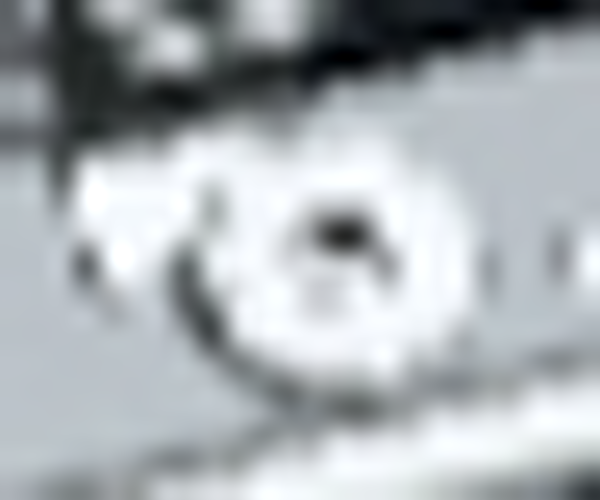

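View pics/t4.png

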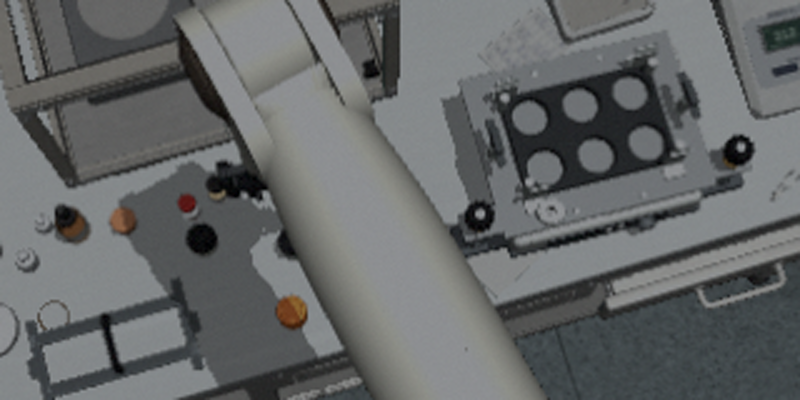

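```bash
python3 -c "
from h import *
ballpic('ball4')
s=crop('side','s4',310,170,460,270,5.2)
crop('side','s5',180,240,360,370,4.4,s)
for n in ('side',):
  for l in ('jar_1','knob_left_grip'):
    print(n,l,[(np.round(x['xyz'],4).tolist(),round(x['confidence'],2)) for x in finder.landmark_of(n,l)])
"
```

```text
side jar_1 [([0.4296, 0.1594, 0.0002], 0.76), ([0.5115, 0.1306, 0.0028], 0.64), ([0.5456, 0.2293, -0.0004], 0.46)]
side knob_left_grip [([0.4583, -0.076, 0.1201], 0.4)]
```

View pics/ball4.png

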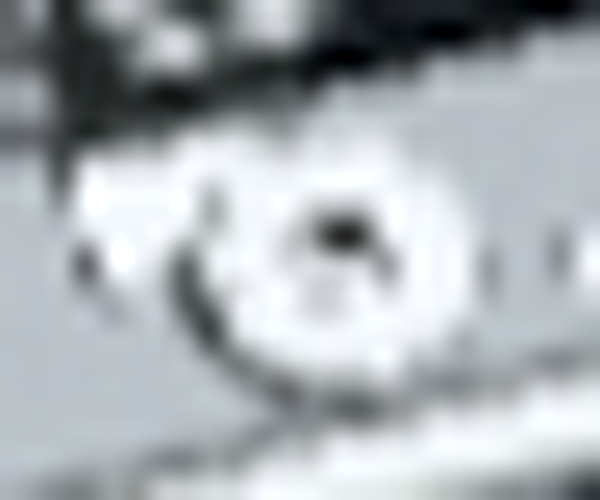

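View pics/s4.png

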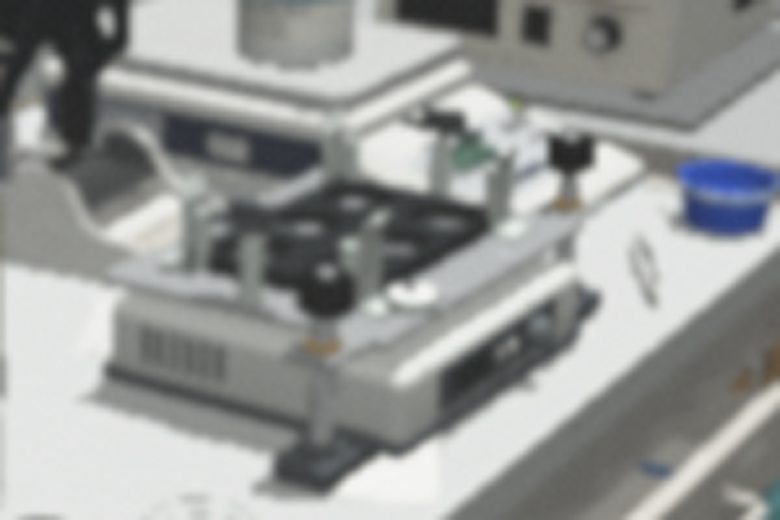

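View pics/s5.png

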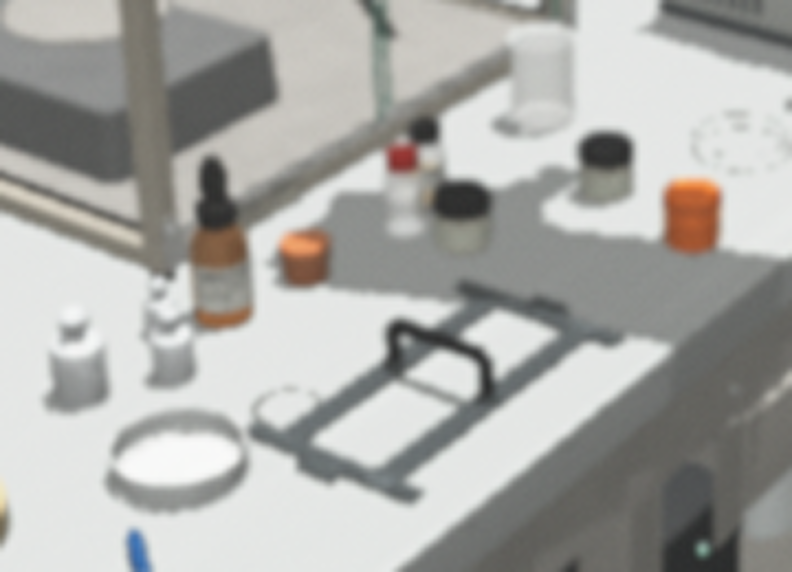

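Call:
apply_moves(moves=[[9, 7, 0, -0.5, 0.6, -2.8, -0.5], [0, 0, 40, 0, 0, 0, -0.5], [0, 0, 40, 0, 0, 0, -0.5], [0, 0, 40, 0, 0, 0, -0.5], [0, 0, 30, 0, 0, 0, -0.5], [0, 0, 0, 0, 0, 0, -0.5]])

```text
t: 13.7
eef_pos: [0.5065, 0.1289, 0.0975]
tool_rot: [-0.007, 1.0, 0.002, -0.001]
ft_force: [-0.4, -0.1, 0.2]
grip_width: 0.0642
```

```bash
python3 -c "
from h import *
to(.509,.1297,.038,180)
# vial positions
print(onz('top',[[170+188/2.5,160+205/2.5],[170+216/2.5,160+188/2.5]],.045))
c=crop('side','s6',240,230,360,320,6)
"
```

```text
t 13.7 pos [0.5065 0.1289 0.0975] q [ 0.2475  0.0196 -0.1949  1.3568  0.0033  0.2335] w 0.0642
move mm [-2.6  0.6 59.5] turn deg [ 0.2 -0.1  0.8]
[[0.582  0.2362 0.045 ]
 [0.5926 0.199  0.045 ]]
```

View pics/s6.png

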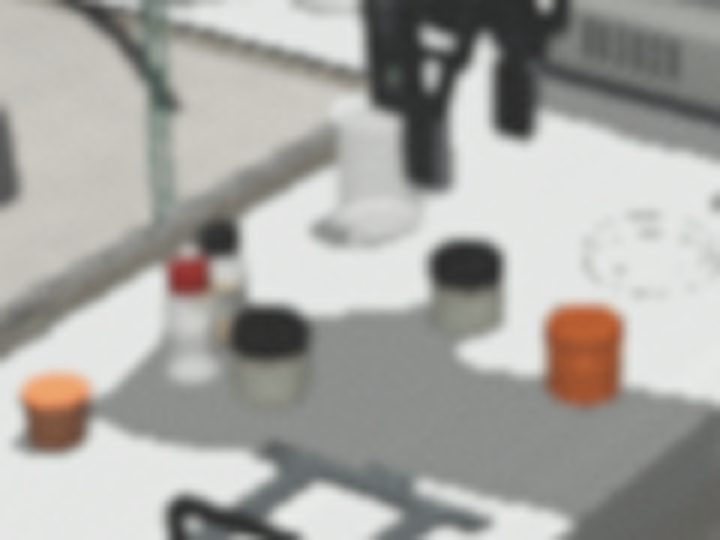

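Call:
apply_moves(moves=[[-2, 1, 25, 0, 0, 0, -0.5], [0, 0, 22, 0, 0, 0, -0.5], [0, 0, 10, 0, 0, 0, -0.5], [0, 0, 0, 0, 0, 0, -0.5], [0, 0, 0, 0, 0, 0, 1], [0, 0, 0, 0, 0, 0, 1], [0, 0, 0, 0, 0, 0, 1], [0, 0, 0, 0, 0, 0, 1], [0, 0, 0, 0, 0, 0, 1]])

```text
t: 14.88
eef_pos: [0.5142, 0.1323, 0.0518]
tool_rot: [-0.009, 1.0, 0.004, 0.007]
ft_force: [-0.3, -0.2, 0.1]
grip_width: 0.0329
```

```bash
python3 -c "
from h import *
to(.509,.1297,.038,180)
c=crop('side','s7',240,230,360,320,6)
"
```

```text
t 14.88 pos [0.5142 0.1323 0.0518] q [ 0.2498  0.0451 -0.2585  1.2521  0.004   0.2327] w 0.0329
move mm [ 5.4 -2.6 13.7] turn deg [0.4 0.8 1. ]
```

View pics/s7.png

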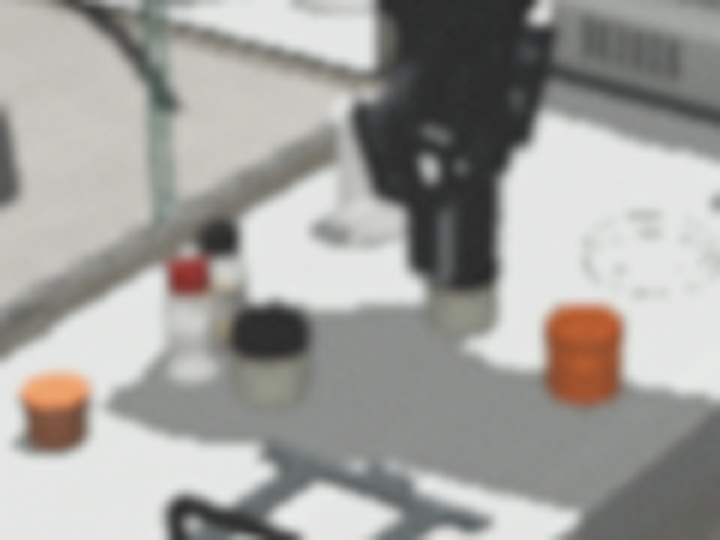

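Call:
apply_moves(moves=[[0, 0, 0, 0, 0, 0, -0.4], [0, 0, 0, 0, 0, 0, -0.4], [0, 0, 0, 0, 0, 0, -0.4], [4, -2, 8, 0.4, 0.8, 1, -0.4], [0, 0, 5, 0, 0, 0, -0.4], [0, 0, 0, 0, 0, 0, -0.4]])

```text
t: 15.68
eef_pos: [0.5098, 0.1301, 0.0374]
tool_rot: [0.001, 1.0, -0.0, -0.001]
ft_force: [-0.0, -0.0, -0.1]
grip_width: 0.0596
```

```bash
python3 -c "
from h import *
to(.509,.1297,.038,180)
"
```

```text
t 15.68 pos [0.5098 0.1301 0.0374] q [ 0.2497  0.0587 -0.2728  1.2413  0.0004  0.2513] w 0.0596
move mm [ 0.8 -0.4 -0.6] turn deg [-0.  -0.1 -0.1]
```

Call:
apply_moves(moves=[[0, 0, 0, 0, 0, 0, 1], [0, 0, 0, 0, 0, 0, 1], [0, 0, 0, 0, 0, 0, 1], [0, 0, 0, 0, 0, 0, 1], [0, 0, 0, 0, 0, 0, 1]])

```text
t: 16.3
eef_pos: [0.51, 0.1302, 0.0377]
tool_rot: [0.001, 1.0, -0.0, -0.001]
ft_force: [0.1, 0.5, 0.2]
grip_width: 0.0339
```

Call:
apply_moves(moves=[[0, 0, -40, 0, 0, 0, 1], [0, 0, -50, 0, 0, 0, 1], [0, 0, -50, 0, 0, 0, 1], [0, 0, -45, 0, 0, 0, 1], [-5, -45, 0, 0, 0, 0, 1], [-6, -50, 0, 0, 0, 0, 1], [-6, -50, 0, 0, 0, 0, 1], [-6, -50, 0, 0, 0, 0, 1], [-6, -50, 0, 0, 0, 0, 1], [-6, -50, 0, 0, 0, 0, 1], [-6, -50, 0, 0, 0, 0, 1], [0, 0, 0, 0, 0, 0, 1]])

```text
t: 17.8
eef_pos: [0.5518, -0.2255, 0.2275]
tool_rot: [-0.001, 1.0, -0.0, -0.001]
ft_force: [0.1, 0.6, -0.6]
grip_width: 0.0344
```

```bash
python3 -c "
from h import *
to(.556,-.2366,.22,177.8)
"
```

```text
t 17.8 pos [ 0.5518 -0.2255  0.2275] q [-0.3873  0.1925  0.2434  1.6231 -0.0013 -0.3888] w 0.0344
move mm [ -4.2 -11.1   7.5] turn deg [-0.  -0.1  2.3]
```

Call:
apply_moves(moves=[[-4, -11, 10, 0, 0, 2.3, 1], [0, 0, 30, 0, 0, 0, 1], [0, 0, 25, 0, 0, 0, 1], [0, 0, 0, 0, 0, 0, 1]])

```text
t: 18.3
eef_pos: [0.5563, -0.2354, 0.1589]
tool_rot: [0.022, 1.0, -0.0, -0.001]
ft_force: [0.7, -0.4, 0.1]
grip_width: 0.0343
```

```bash
python3 -c "
from h import *
to(.556,-.2366,.12,177.8)
crop('side','s8',310,150,460,270,5)
crop('top','t8',340,170,480,275,5.5)
"
```

```text
t 18.3 pos [ 0.5563 -0.2354  0.1589] q [-0.3999  0.2037  0.1241  1.4936 -0.0011 -0.3565] w 0.0343
move mm [ 0.1 -1.2 38.9] turn deg [-0.  -0.1 -0.3]
```

View pics/s8.png

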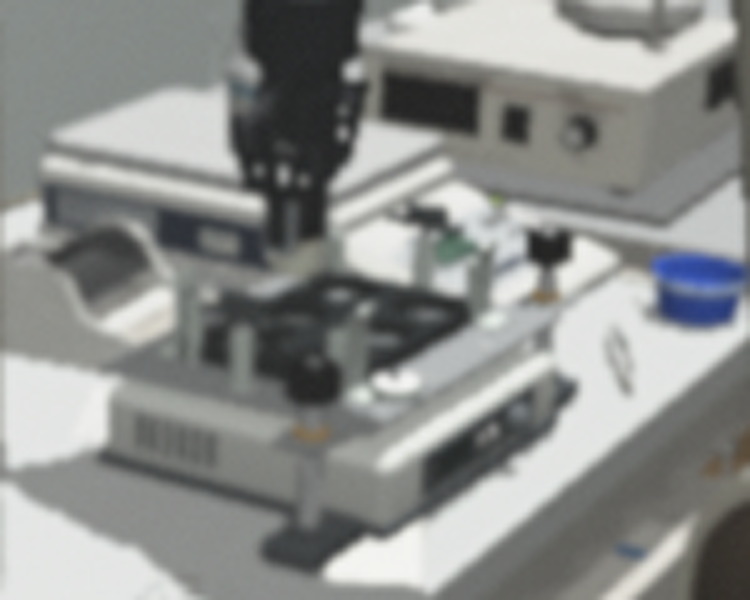

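View pics/t8.png

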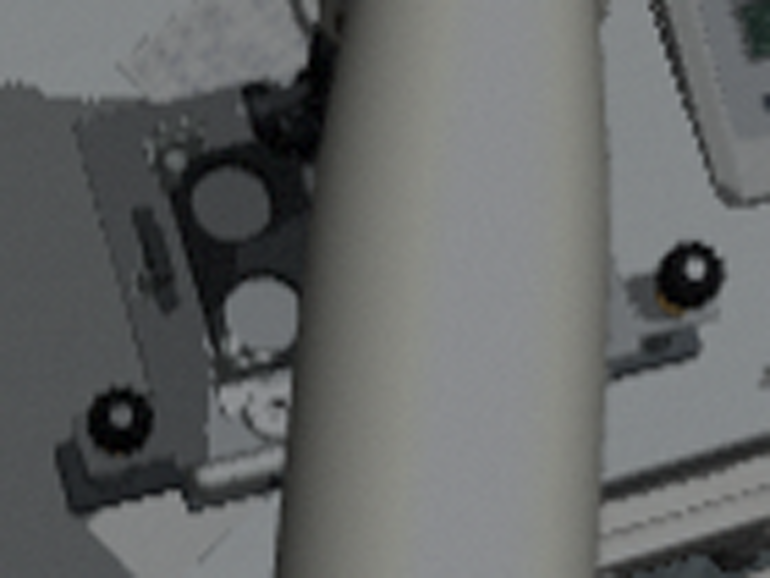

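Call:
apply_moves(moves=[[0, -1, 15, 0, 0, 0, 1], [0, 0, 15, 0, 0, 0, 1], [0, 0, 0, 0, 0, 0, 1]])

```text
t: 18.77
eef_pos: [0.5581, -0.2369, 0.1314]
tool_rot: [0.021, 1.0, -0.001, 0.002]
ft_force: [-0.9, 0.3, -0.3]
grip_width: 0.0341
```

```bash
python3 -c "
from h import *
to(.556,-.2366,.12,177.8)
"
```

```text
t 18.77 pos [ 0.5581 -0.2369  0.1314] q [-0.401   0.2051  0.0729  1.4345 -0.0011 -0.3581] w 0.0341
move mm [ 2.1  0.3 11.4] turn deg [-0.1  0.2 -0.3]
```

Call:
apply_moves(moves=[[2, 0, 0, 0, 0, 0, 1], [0, 0, 6, 0, 0, 0, 1], [0, 0, 4, 0, 0, 0, 1], [0, 0, 0, 0, 0, 0, 1]])

```text
t: 19.27
eef_pos: [0.5562, -0.237, 0.1214]
tool_rot: [0.022, 1.0, -0.001, 0.002]
ft_force: [-0.7, -0.2, -1.4]
grip_width: 0.034
```

```bash
python3 -c "
from h import *
to(.556,-.2366,.12,177.8)
crop('side','s9',310,150,460,270,5)
"
```

```text
t 19.27 pos [ 0.5562 -0.237   0.1214] q [-0.4024  0.2018  0.0498  1.4137 -0.0011 -0.3592] w 0.034
move mm [0.2 0.4 1.4] turn deg [-0.2  0.3 -0.3]
```

View pics/s9.png

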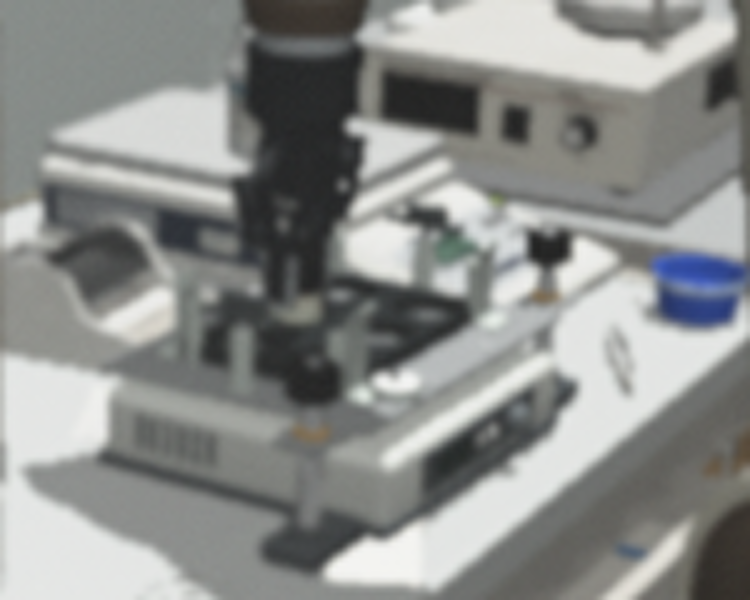

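Call:
apply_moves(moves=[[0, 0, 1, 0, 0, 0, 1], [0, 0, 0, 0, 0, 0, -0.3], [0, 0, 0, 0, 0, 0, -0.3], [0, 0, 0, 0, 0, 0, -0.3], [0, 0, -30, 0, 0, 0, -0.3], [0, 0, -50, 0, 0, 0, -0.3], [0, 0, -35, 0, 0, 0, -0.3], [20, 40, 0, 0, 0, 0, -0.3], [30, 40, 0, 0, 0, 0, -0.3], [30, 40, 0, 0, 0, 0, -0.3], [15, 20, 0, 0, 0, 0, -0.3], [0, 0, 0, 0, 0, 0, -0.3]])

```text
t: 20.82
eef_pos: [0.465, -0.0892, 0.2395]
tool_rot: [0.022, 1.0, -0.002, 0.004]
ft_force: [1.0, -0.0, -0.1]
grip_width: 0.0554
```

```bash
python3 -c "
from h import *
to(.456,-.0772,.121,178)
crop('side','s10',310,150,460,270,5)
crop('top','t10',340,170,480,275,5.5)
"
```

```text
t 20.82 pos [ 0.465  -0.0892  0.2395] q [-0.1886 -0.1085 -0.0447  1.626  -0.0017 -0.1448] w 0.0554
move mm [ 10.5  12.  118.3] turn deg [-0.2  0.5 -0.5]
```

View pics/s10.png

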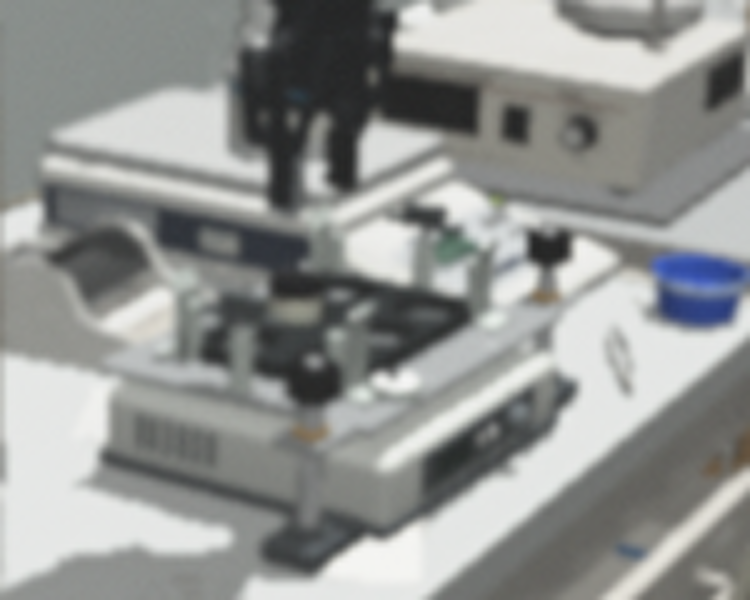

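View pics/t10.png

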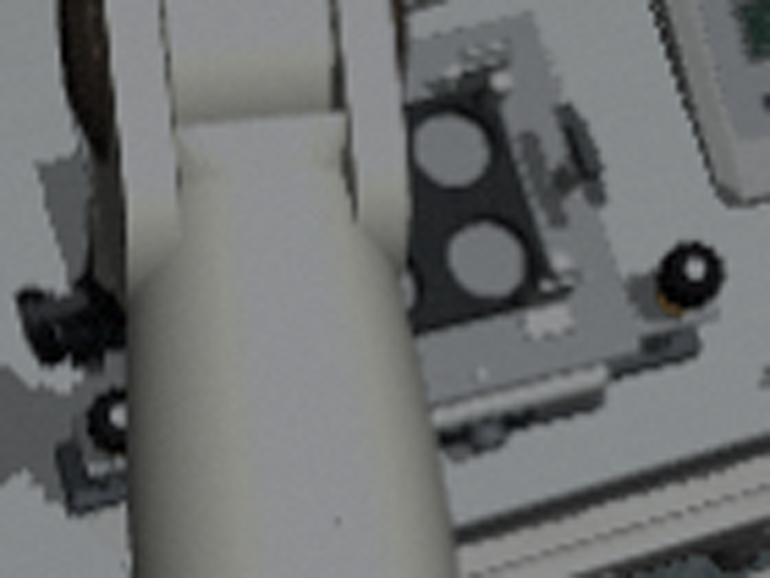

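Call:
apply_moves(moves=[[10, 12, 20, -0.2, 0.5, -0.5, -0.3], [0, 0, 30, 0, 0, 0, -0.3], [0, 0, 30, 0, 0, 0, -0.3], [0, 0, 15, 0, 0, 0, -0.3], [0, 0, 0, 0, 0, 0, -0.3]])

```text
t: 21.55
eef_pos: [0.4591, -0.0815, 0.1411]
tool_rot: [0.02, 1.0, -0.0, -0.0]
ft_force: [0.9, 0.5, 1.0]
grip_width: 0.0553
```

```bash
python3 -c "
from h import *
to(.456,-.0772,.121,178)
crop('side','s11',310,150,460,270,5)
"
```

```text
t 21.55 pos [ 0.4591 -0.0815  0.1411] q [-0.1754 -0.1258 -0.2499  1.4476 -0.0004 -0.135 ] w 0.0553
move mm [ 3.2  4.1 20.1] turn deg [-0.  -0.1 -0.3]
```

View pics/s11.png

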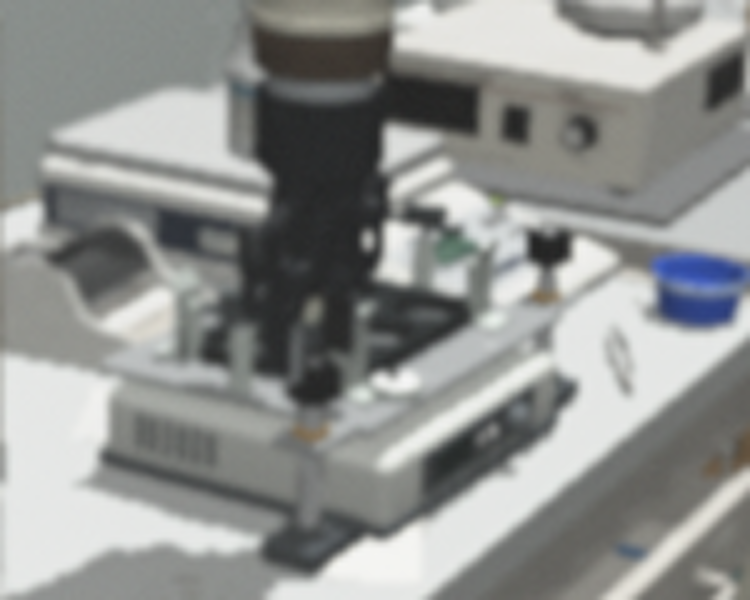

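Call:
apply_moves(moves=[[3, 4, 0, 0, 0, 0, -0.3], [0, 0, 12, 0, 0, 0, -0.3], [0, 0, 8, 0, 0, 0, -0.3], [0, 0, 0, 0, 0, 0, 1], [0, 0, 0, 0, 0, 0, 1], [0, 0, 0, 0, 0, 0, 1], [0, 0, 0, 0, 0, 0, 1]])

```text
t: 22.48
eef_pos: [0.4576, -0.0783, 0.1235]
tool_rot: [0.021, 1.0, -0.002, 0.002]
ft_force: [0.5, -0.7, -1.4]
grip_width: 0.0323
```

Call:
apply_moves(moves=[[0, 0, 0, 0, 0, -10, 1], [0, 0, 0, 0, 0, -10, 1], [0, 0, 0, 0, 0, -10, 1], [0, 0, 0, 0, 0, -10, 1], [0, 0, 0, 0, 0, 0, 1], [0, 0, 0, 0, 0, 0, 1]])

```text
t: 23.22
eef_pos: [0.4571, -0.0768, 0.1234]
tool_rot: [-0.331, 0.944, -0.0, 0.001]
ft_force: [-0.4, 0.0, -0.9]
grip_width: 0.032
```

```bash
python3 -c "
from h import *
to(.456,-.0772,.121,178)
"
```

```text
t 23.23 pos [ 0.4571 -0.0768  0.1234] q [-0.1668 -0.1327 -0.2901  1.4108  0.0007 -0.8408] w 0.032
move mm [1.1 0.4 2.4] turn deg [-0.   0.2 40.6]
```

Call:
apply_moves(moves=[[0, 0, 0, 0, 0, 0, -0.3], [0, 0, 0, 0, 0, 0, -0.3], [0, 0, 0, 0, 0, 0, -0.3], [0, 0, -40, 0, 0, 0, -0.3], [0, 0, -50, 0, 0, 0, -0.3], [0, 0, -30, 0, 0, 0, -0.3], [0, 0, 0, 0, 0, 10, -0.4], [0, 0, 0, 0, 0, 10, -0.4], [0, 0, 0, 0, 0, 10, -0.4], [0, 0, 0, 0, 0, 9, -0.4], [0, 0, 0, 0, 0, 0, -0.4]])

```text
t: 24.6
eef_pos: [0.4572, -0.0766, 0.2484]
tool_rot: [0.017, 1.0, 0.0, 0.003]
ft_force: [-0.1, -0.4, -0.6]
grip_width: 0.0597
```

Call:
apply_moves(moves=[[-13, 45, 0, 0, 0, 0, -0.4], [-14, 50, 0, 0, 0, 0, -0.4], [-14, 50, 0, 0, 0, 0, -0.4], [-14, 50, 0, 0, 0, 0, -0.4], [-14, 50, 0, 0, 0, 0, -0.4], [-13, 45, 0, 0, 0, 0, -0.4], [0, 0, 0, 0, 0, 0, -0.4]])

```text
t: 25.48
eef_pos: [0.5497, 0.2199, 0.2484]
tool_rot: [0.005, 1.0, 0.0, 0.003]
ft_force: [0.0, -0.6, -0.7]
grip_width: 0.06
```

```bash
python3 -c "
from h import *
ballpic('ball5')
crop('side','s12',240,230,360,320,6)
crop('top','t12',170,160,490,320,2.5)
for n in ('side','top'):
  print(n,[(np.round(x['xyz'],4).tolist(),round(x['confidence'],2)) for x in finder.landmark_of(n,'jar_1')])
to(.544,.231,.1,180)
"
```

```text
side [([0.4297, 0.1617, 0.001], 0.78), ([0.5588, -0.2349, 0.0812], 0.63), ([0.5447, 0.2351, -0.0009], 0.6)]
top [([0.5564, -0.2394, 0.0832], 0.48), ([0.5415, 0.2292, 0.0003], 0.4)]
t 26.07 pos [0.5495 0.2167 0.2499] q [ 0.3769  0.1773  0.2694  1.6549 -0.0027  0.3938] w 0.0599
move mm [  7.   14.1 149.8] turn deg [ 0.   0.5 -1. ]
```

View pics/ball5.png

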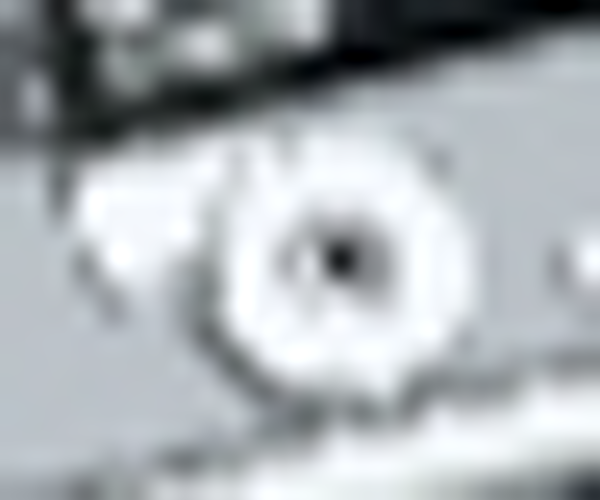

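View pics/s12.png

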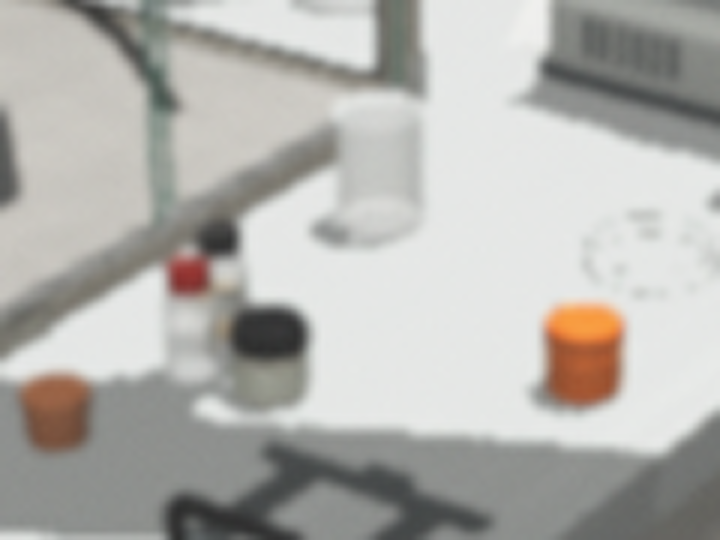

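View pics/t12.png

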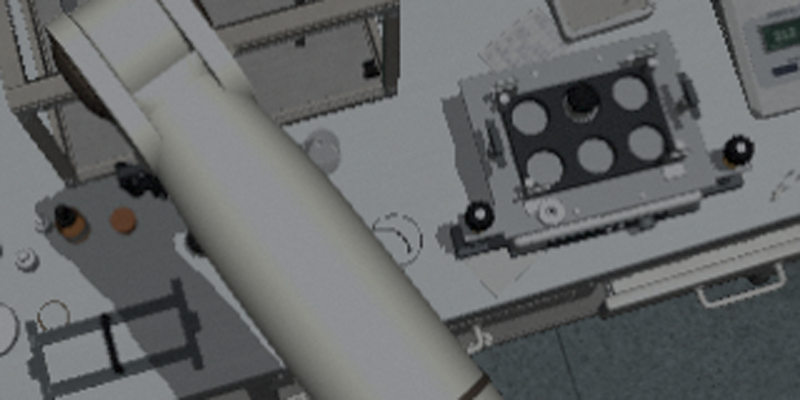

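Ball (342,260) is concentric with the ring, and jar B stands in the back middle pocket. Now jar A at (0.544,0.231).

Call:
apply_moves(moves=[[6, 14, 30, 0, 0.5, -1, -0.4], [0, 0, 50, 0, 0, 0, -0.4], [0, 0, 40, 0, 0, 0, -0.4], [0, 0, 20, 0, 0, 0, -0.4], [0, 0, 0, 0, 0, 0, -0.4]])

```text
t: 26.7
eef_pos: [0.5441, 0.2309, 0.1068]
tool_rot: [-0.0, 1.0, 0.001, 0.001]
ft_force: [-0.7, -0.1, 0.2]
grip_width: 0.06
```

```bash
python3 -c "
from h import *
crop('side','s13',240,230,360,320,6)
to(.5436,.2314,.038,180)
"
```

```text
t 26.75 pos [0.5445 0.2311 0.1079] q [ 0.401   0.1755 -0.0066  1.3852  0.0007  0.4003] w 0.0595
move mm [ 1.2  0.2 69.9] turn deg [0.1 0.2 0. ]
```

View pics/s13.png

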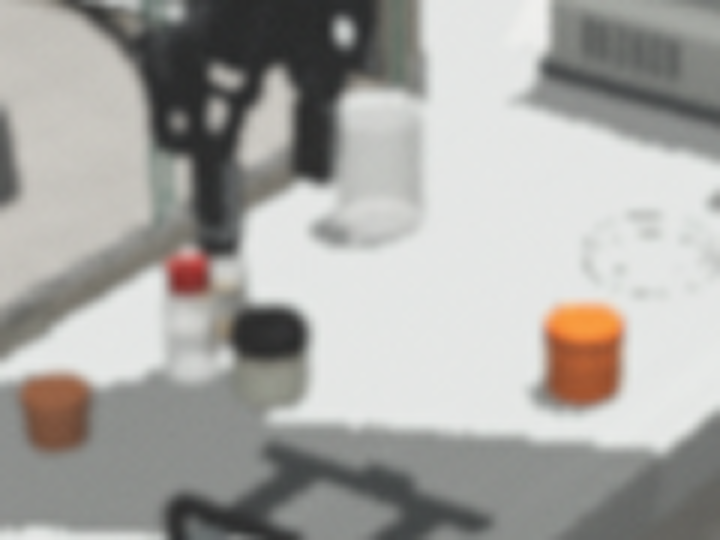

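Call:
apply_moves(moves=[[1, 0, 30, 0, 0, 0, -0.4], [0, 0, 22, 0, 0, 0, -0.4], [0, 0, 10, 0, 0, 0, -0.4], [0, 0, 0, 0, 0, 0, -0.4]])

```text
t: 27.25
eef_pos: [0.547, 0.2324, 0.0511]
tool_rot: [-0.0, 1.0, 0.003, 0.006]
ft_force: [0.4, 0.2, 0.2]
grip_width: 0.0599
```

```bash
python3 -c "
from h import *
to(.5436,.2314,.038,180)
print(onz('side',[[240+190/6,230+372/6],[240+268/6,230+395/6]],.0))
"
```

```text
t 27.25 pos [0.547  0.2324 0.0511] q [ 0.4014  0.196  -0.094   1.2684  0.0007  0.4008] w 0.0599
move mm [ 3.6 -1.1 13. ] turn deg [0.3 0.6 0. ]
[[0.5814 0.2401 0.    ]
 [0.5392 0.2374 0.    ]]
```

Call:
apply_moves(moves=[[3, -1, 7, 0.3, 0.6, 0, -0.4], [0, 0, 6, 0, 0, 0, -0.4], [0, 0, 0, 0, 0, 0, -0.4], [0, 0, 0, 0, 0, 0, 1], [0, 0, 0, 0, 0, 0, 1], [0, 0, 0, 0, 0, 0, 1], [0, 0, 0, 0, 0, 0, 1], [0, 0, 0, 0, 0, 0, 1]])

```text
t: 28.25
eef_pos: [0.5453, 0.2319, 0.0404]
tool_rot: [-0.0, 1.0, 0.001, 0.002]
ft_force: [0.2, -0.5, -0.6]
grip_width: 0.034
```

Call:
apply_moves(moves=[[0, 0, -30, 0, 0, 0, 1], [0, 0, -50, 0, 0, 0, 1], [0, 0, -55, 0, 0, 0, 1], [0, 0, -50, 0, 0, 0, 1], [5, -50, 0, 0, 0, 0, 1], [6, -55, 0, 0, 0, 0, 1], [6, -55, 0, 0, 0, 0, 1], [6, -55, 0, 0, 0, 0, 1], [6, -55, 0, 0, 0, 0, 1], [6, -55, 0, 0, 0, 0, 1], [6, -55, 0, 0, 0, 0, 1], [6, -45, 0, 0, 0, 0, 1]])

```text
t: 29.75
eef_pos: [0.497, -0.2034, 0.2303]
tool_rot: [-0.003, 1.0, -0.0, 0.003]
ft_force: [0.8, 0.1, -0.5]
grip_width: 0.0339
```

```bash
python3 -c "
from h import *
to(.494,-.2342,.165,177.8)
"
```

```text
t 29.75 pos [ 0.497  -0.2034  0.2303] q [-0.3895  0.0432  0.0853  1.6079  0.0019 -0.3964] w 0.0339
move mm [  3.5 -30.7  65.3] turn deg [-0.   0.3  2.6]
```

Call:
apply_moves(moves=[[3, -25, 0, 0, 0.3, 2.6, 1], [0, 0, 0, 0, 0, 0, 1], [0, 0, 30, 0, 0, 0, 1], [0, 0, 30, 0, 0, 0, 1], [0, 0, 0, 0, 0, 0, 1]])

```text
t: 30.38
eef_pos: [0.4934, -0.2304, 0.1689]
tool_rot: [0.021, 1.0, 0.0, 0.0]
ft_force: [0.4, -0.0, -0.2]
grip_width: 0.0338
```

```bash
python3 -c "
from h import *
to(.494,-.2342,.1215,177.8)
"
```

```text
t 30.38 pos [ 0.4934 -0.2304  0.1689] q [-0.4371  0.0582 -0.0173  1.4951  0.0005 -0.3957] w 0.0338
move mm [-0.7 -3.8 47.4] turn deg [ 0.   0.  -0.2]
```

Call:
apply_moves(moves=[[0, -4, 10, 0, 0, 0, 1], [0, 0, 15, 0, 0, 0, 1], [0, 0, 8, 0, 0, 0, 1], [0, 0, 0, 0, 0, 0, 1]])

```text
t: 30.88
eef_pos: [0.4945, -0.2339, 0.1366]
tool_rot: [0.02, 1.0, -0.0, 0.002]
ft_force: [0.7, 0.1, -0.4]
grip_width: 0.0337
```

```bash
python3 -c "
from h import *
to(.494,-.2342,.1215,177.8)
crop('side','s14',310,170,460,270,5.2)
"
```

```text
t 30.88 pos [ 0.4945 -0.2339  0.1366] q [-0.4423  0.0638 -0.0737  1.4299  0.0007 -0.4028] w 0.0337
move mm [ 0.5 -0.3 15.1] turn deg [-0.   0.2 -0.1]
```

View pics/s14.png

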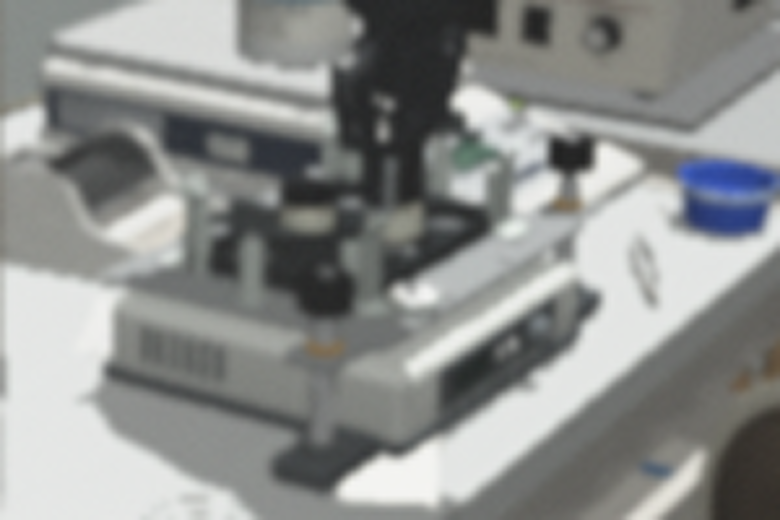

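Call:
apply_moves(moves=[[0, 0, 7, 0, 0, 0, 1], [0, 0, 6, 0, 0, 0, 1], [0, 0, 2, 0, 0, 0, 1], [0, 0, 0, 0, 0, 0, 1]])

```text
t: 31.42
eef_pos: [0.495, -0.2342, 0.1217]
tool_rot: [0.02, 1.0, -0.001, 0.002]
ft_force: [-0.6, -0.5, -0.9]
grip_width: 0.0338
```

Call:
apply_moves(moves=[[0, 0, 0, 0, 0, 0, -0.3], [0, 0, 0, 0, 0, 0, -0.3], [0, 0, 0, 0, 0, 0, -0.3], [0, 0, -30, 0, 0, 0, -0.3], [0, 0, -50, 0, 0, 0, -0.3], [0, 0, -40, 0, 0, 0, -0.3], [0, 55, 0, 0, 0, 0, -0.3], [0, 55, 0, 0, 0, 0, -0.3], [0, 55, 0, 0, 0, 0, -0.3], [0, 55, 0, 0, 0, 0, -0.3], [0, 55, 0, 0, 0, 0, -0.3], [0, 0, 0, 0, 0, 0, -0.3]])

```text
t: 32.92
eef_pos: [0.5062, 0.0482, 0.2468]
tool_rot: [0.021, 1.0, -0.001, 0.005]
ft_force: [0.2, -0.5, -1.0]
grip_width: 0.0553
```

```bash
python3 -c "
from h import *
to(.4565,.367,.25,180)
ballpic('ball6')
s=crop('side','s15',310,170,460,270,5.2)
crop('side','s16',220,300,330,370,7,s)
t=crop('top','t15',340,170,480,275,5.5)
crop('top','t16',170,260,270,330,8,t)
for n in ('side','top'):
  for l in ('frame','frame_handle','jar_1'):
    print(n,l,[(np.round(x['xyz'],4).tolist(),round(x['confidence'],2)) for x in finder.landmark_of(n,l)])
"
```

```text
t 32.92 pos [0.5062 0.0482 0.2468] q [ 0.0959 -0.0238  0.0497  1.6352 -0.0021  0.1383] w 0.0553
move mm [ 63.1 316.5  -4. ] turn deg [-0.1  0.5 -2.4]
side frame [([0.4559, 0.3647, -0.0014], 0.72)]
side frame_handle [([0.4563, 0.3677, 0.0313], 0.87)]
side jar_1 [([0.4268, 0.1571, -0.0028], 0.7), ([0.5566, -0.2357, 0.0849], 0.67), ([0.497, -0.2318, 0.0796], 0.41)]
top frame [([0.4568, 0.3642, -0.0003], 0.77), ([0.5268, -0.122, 0.1344], 0.61), ([0.5179, -0.3499, 0.1389], 0.21)]
top frame_handle [([0.4534, 0.3642, 0.0325], 0.78)]
top jar_1 [([0.4898, -0.237, 0.083], 0.57), ([0.5542, -0.237, 0.0828], 0.51), ([0.4291, 0.1531, -0.0039], 0.51), ([0.4582, 0.3667, 0.0], 0.15)]
```

View pics/ball6.png

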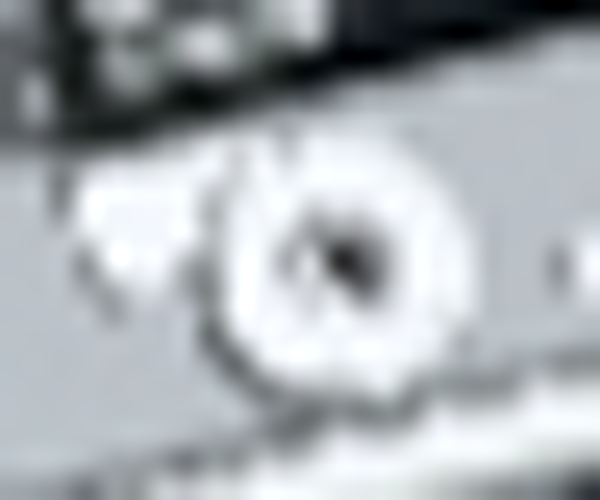

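View pics/s15.png

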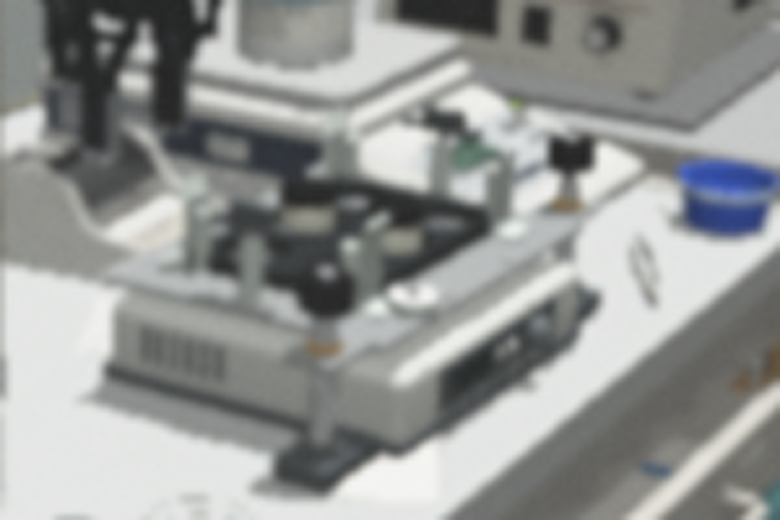

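View pics/t15.png

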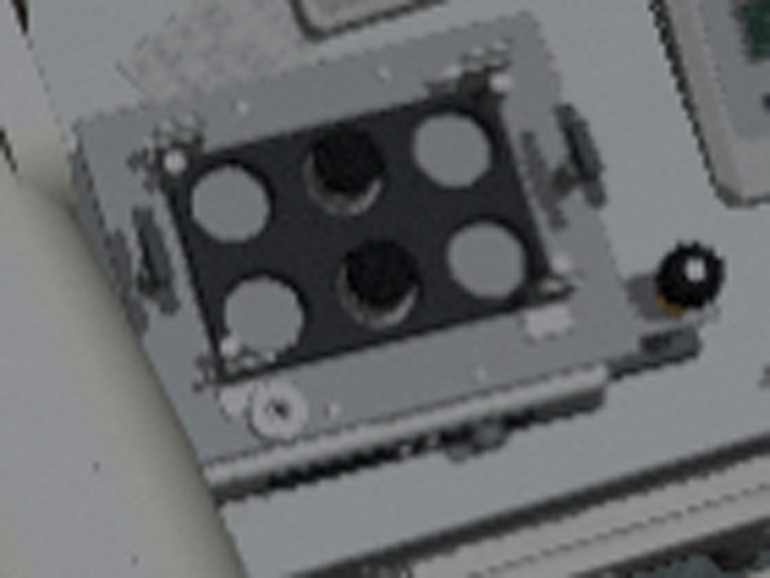

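View pics/t16.png

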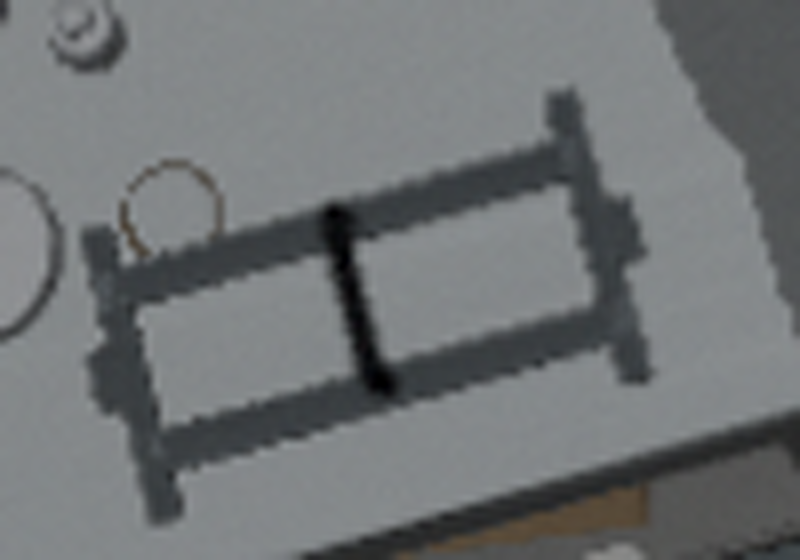

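View pics/s16.png

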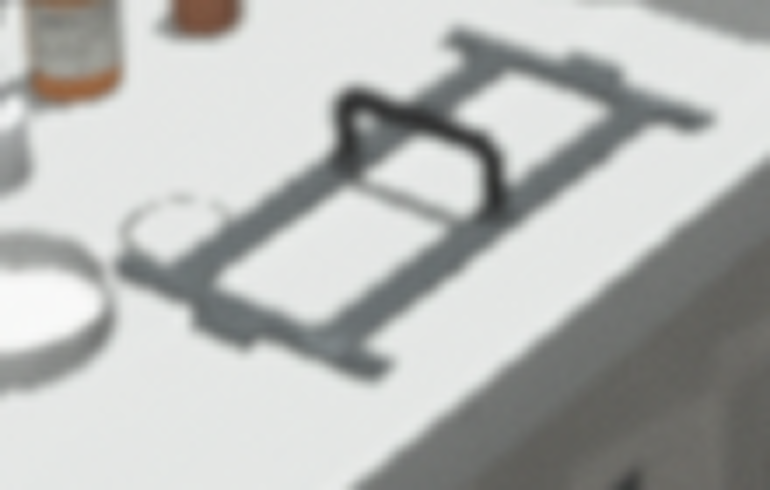

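```bash
python3 -c "
from h import *
P=np.array([[563,92],[635,382],[98,228],[165,523]])/8-.5+0.0+[170,260]
w=onz('top',P,.004);print(w, w.mean(0))
for a,b in((1,0),(3,2)): print(np.degrees(np.arctan2(*(w[a]-w[b])[[1,0]])))
for a,b in((0,2),(1,3)): d=w[b]-w[a];print(np.degrees(np.arctan2(-d[0],d[1])),np.linalg.norm(d))
Q=np.array([[345,90],[495,150]]) /7-.5+[220,300]
print(onz('side',Q,.034))
Q=np.array([[338,210],[380,388]]) /8-.5+[170,260]
print(onz('top',Q,.030))
"
```

```text
[[0.5119 0.2764 0.004 ]
 [0.3988 0.2789 0.004 ]
 [0.5114 0.4567 0.004 ]
 [0.3973 0.4588 0.004 ]] [0.4548 0.3677 0.004 ]
178.74689774367786
178.95239411388874
0.16725958358088386 0.180295335357447
0.4865334636989073 0.179913491701927
[[0.4818 0.3714 0.034 ]
 [0.4158 0.3737 0.034 ]]
[[0.4863 0.3654 0.03  ]
 [0.4182 0.3668 0.03  ]]
```

Both jars stand in the middle pockets (t15 at (345,165) and (380,275)), and the ball at (348,265) is inside the ring. The frame lies at about (0.456,0.367), yaw about 0. Going for its handle.

Call:
apply_moves(moves=[[8, 50, 0, 0, 0.5, -2.4, -0.4], [7, 50, 0, 0, 0, 0, -0.4], [8, 50, 0, 0, 0, 0, -0.4], [8, 50, 0, 0, 0, 0, -0.4], [8, 50, 0, 0, 0, 0, -0.4], [8, 45, 0, 0, 0, 0, -0.4], [0, 10, 0, 0, 0, 0, -0.4], [0, 0, 0, 0, 0, 0, -0.4]])

```text
t: 34.72
eef_pos: [0.4618, 0.3593, 0.2453]
tool_rot: [0.003, 1.0, -0.001, 0.0]
ft_force: [-0.1, -0.6, -0.8]
grip_width: 0.0597
```

```bash
python3 -c "
from h import *
to(.456,.367,.12,179.6)
"
```

```text
t 34.73 pos [0.4618 0.3593 0.2453] q [ 0.6622  0.1708  0.2532  1.6541 -0.0022  0.668 ] w 0.0597
move mm [  5.9   8.  125.3] turn deg [-0.1  0.   0.1]
```

Call:
apply_moves(moves=[[5, 7, 30, 0, 0, 0, -0.4], [0, 0, 50, 0, 0, 0, -0.4], [0, 0, 50, 0, 0, 0, -0.4], [0, 0, 25, 0, 0, 0, -0.4], [0, 0, 0, 0, 0, 0, -0.4]])

```text
t: 35.35
eef_pos: [0.4596, 0.3597, 0.088]
tool_rot: [0.006, 1.0, -0.001, 0.002]
ft_force: [-0.1, -0.1, 0.5]
grip_width: 0.0594
```

```bash
python3 -c "
from h import *
to(.456,.367,.033,179.6)
crop('side','s17',220,280,330,370,7)
"
```

```text
t 35.35 pos [0.4596 0.3597 0.088 ] q [ 0.6656  0.1648 -0.0573  1.3469 -0.0035  0.678 ] w 0.0594
move mm [ 3.9  7.4 55. ] turn deg [-0.1  0.2 -0.3]
```

View pics/s17.png

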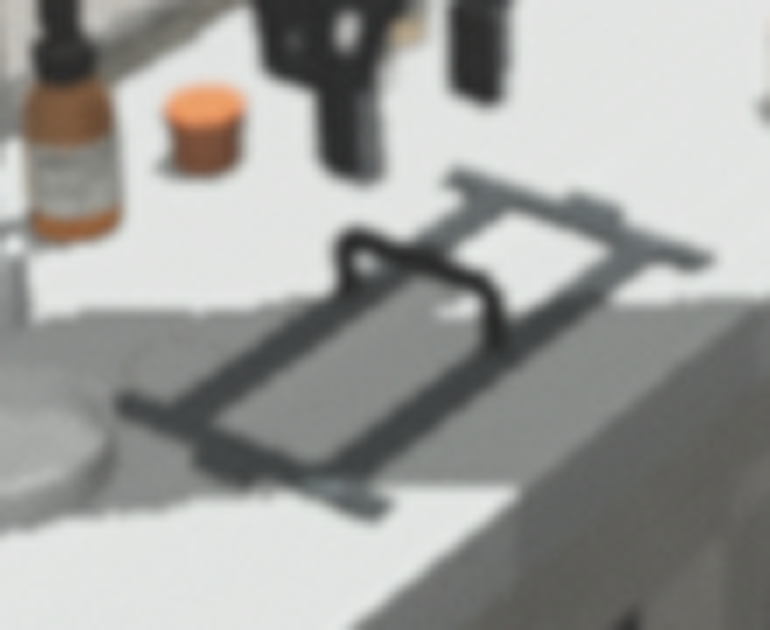

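Call:
apply_moves(moves=[[4, 7, 0, 0, 0, 0, -0.4], [0, 0, 20, 0, 0, 0, -0.4], [0, 0, 15, 0, 0, 0, -0.4], [0, 0, 10, 0, 0, 0, -0.4], [0, 0, 0, 0, 0, 0, -0.4]])

```text
t: 36.02
eef_pos: [0.4578, 0.3681, 0.0447]
tool_rot: [0.007, 1.0, 0.001, 0.004]
ft_force: [-0.7, -0.6, -0.3]
grip_width: 0.06
```

```bash
python3 -c "
from h import *
to(.456,.367,.033,179.6)
"
```

```text
t 36.02 pos [0.4578 0.3681 0.0447] q [ 0.6788  0.1875 -0.1164  1.2589 -0.0037  0.6919] w 0.06
move mm [ 1.9 -1.1 11.7] turn deg [ 0.1  0.5 -0.3]
```

Call:
apply_moves(moves=[[2, -1, 8, 0, 0.5, -0.3, -0.4], [0, 0, 3, 0, 0, 0, -0.4], [0, 0, 0, 0, 0, 0, 1], [0, 0, 0, 0, 0, 0, 1], [0, 0, 0, 0, 0, 0, 1], [0, 0, 0, 0, 0, 0, 1], [0, 0, 0, 0, 0, 0, 1], [0, 0, 0, 0, 0, 0, 1]])

```text
t: 37.02
eef_pos: [0.4562, 0.3674, 0.034]
tool_rot: [0.004, 1.0, 0.002, 0.0]
ft_force: [-0.2, 0.6, -0.0]
grip_width: 0.0067
```

```bash
python3 -c "
from h import *
to(.456,.367,.033,179.6)
t=crop('top','t18',170,260,270,330,8)
crop('side','s18',220,280,330,370,7)
"
```

```text
t 37.02 pos [0.4562 0.3674 0.034 ] q [ 0.6769  0.1952 -0.1286  1.2446  0.0022  0.6845] w 0.0067
move mm [ 0.2 -0.4  1. ] turn deg [ 0.2  0.  -0. ]
```

View pics/s18.png

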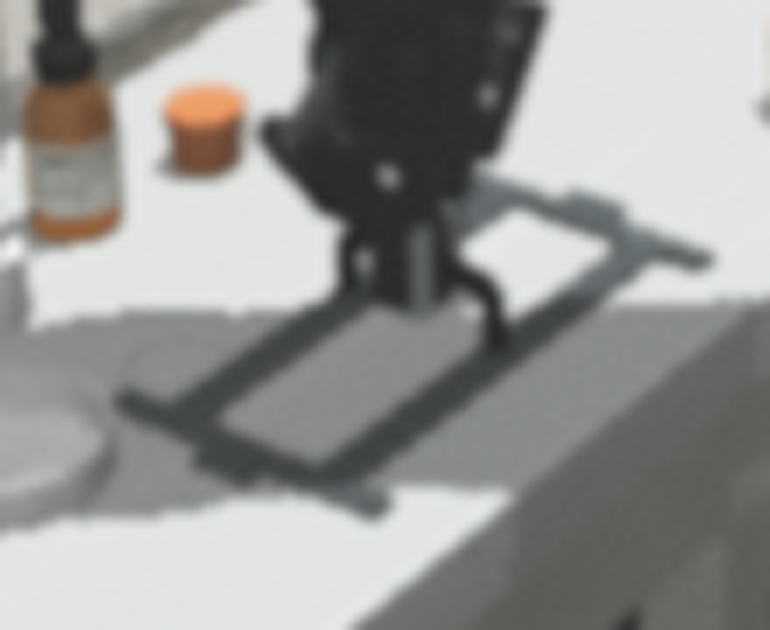

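Call:
apply_moves(moves=[[0, 0, -20, 0, 0, 0, 1], [0, 0, -35, 0, 0, 0, 1], [0, 0, -45, 0, 0, 0, 1], [0, 0, -50, 0, 0, 0, 1], [0, 0, -45, 0, 0, 0, 1], [0, 0, -25, 0, 0, 0, 1], [0, 0, 0, 0, 0, 0, 1]])

```text
t: 38.0
eef_pos: [0.4552, 0.3659, 0.2581]
tool_rot: [0.004, 1.0, 0.0, -0.002]
ft_force: [-0.1, 0.4, -2.8]
grip_width: 0.0068
```

```bash
python3 -c "
from h import *
to(.525,-.2354,.25,177.8)
s=crop('side','s19',180,200,360,330,4.4)
"
```

```text
t 38.0 pos [0.4552 0.3659 0.2581] q [0.6761 0.1749 0.2826 1.6809 0.0022 0.6834] w 0.0068
move mm [ -74.2 -600.8    7.7] turn deg [ 0.  -0.2  1.8]
```

View pics/s19.png

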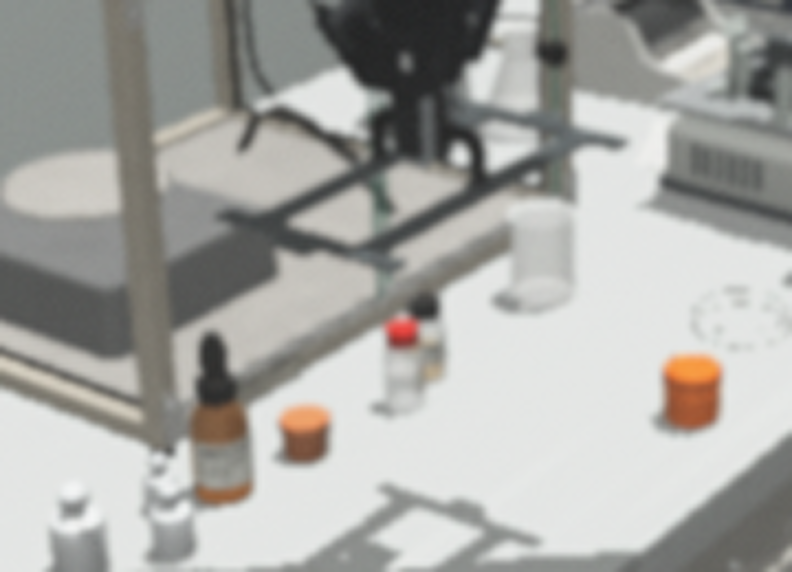

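Call:
apply_moves(moves=[[-2, -25, 0, 0, 0, 0, 1], [-4, -40, 0, 0, 0, 0, 1], [-6, -50, 0, 0, 0, 0, 1], [-6, -50, 0, 0, 0, 0, 1], [-6, -50, 0, 0, 0, 0, 1], [-6, -50, 0, 0, 0, 0, 1], [-6, -50, 0, 0, 0, 0, 1], [-6, -50, 0, 0, 0, 0, 1], [-6, -50, 0, 0, 0, 0, 1], [-6, -50, 0, 0, 0, 0, 1], [-6, -40, 0, 0, 0, 0, 1], [-5, -25, 0, 0, 0, 0, 1]])

```text
t: 39.55
eef_pos: [0.5117, -0.1802, 0.2313]
tool_rot: [0.001, 1.0, -0.003, -0.017]
ft_force: [-0.3, 0.5, -1.4]
grip_width: 0.0065
```

```bash
python3 -c "
from h import *
to(.525,-.2354,.25,177.8)
"
```

```text
t 39.55 pos [ 0.5117 -0.1802  0.2313] q [-0.3306  0.092   0.1383  1.6482 -0.0164 -0.3274] w 0.0065
move mm [-12.8 -55.3 -18.8] turn deg [-0.4 -2.   2. ]
```

Call:
apply_moves(moves=[[0, 0, 0, -0.4, -2, 2, 1], [-8, -25, -8, 0, 0, 0, 1], [-4, -20, 0, 0, 0, 0, 1], [0, -8, 0, 0, 0, 0, 1], [0, 0, 0, 0, 0, 0, 1]])

```text
t: 40.17
eef_pos: [0.5196, -0.2342, 0.2324]
tool_rot: [0.022, 1.0, 0.003, -0.003]
ft_force: [-0.2, 0.7, -2.3]
grip_width: 0.0064
```

```bash
python3 -c "
from h import *
to(.525,-.2354,.20,177.8)
s=crop('side','s20',310,150,460,270,5)
t=crop('top','t20',340,170,480,275,5.5)
"
```

```text
t 40.17 pos [ 0.5196 -0.2342  0.2324] q [-0.425   0.1352  0.1879  1.6305  0.0033 -0.3819] w 0.0064
move mm [-5.6 -1.2 32.3] turn deg [ 0.3 -0.3 -0.3]
```

View pics/s20.png

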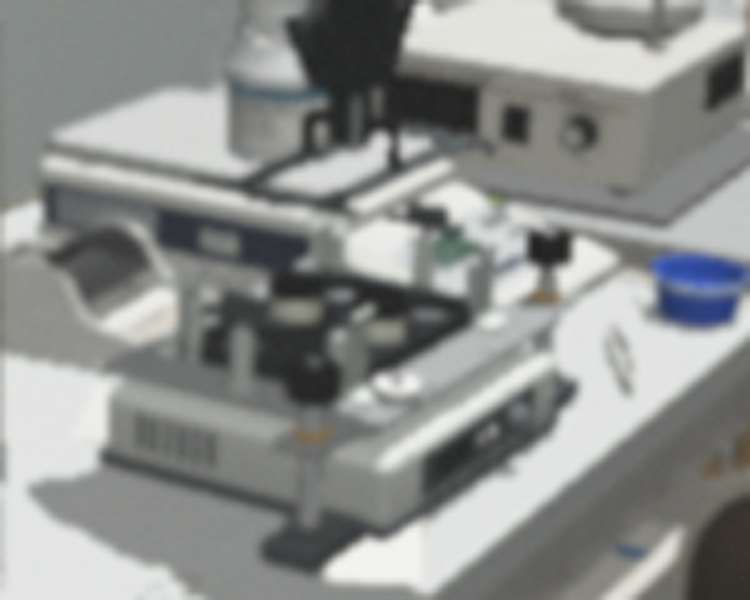

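Call:
apply_moves(moves=[[-5, -1, 0, 0, 0, 0, 1], [0, 0, 20, 0.3, -0.3, -0.3, 1], [0, 0, 20, 0, 0, 0, 1], [0, 0, 10, 0, 0, 0, 1], [0, 0, 0, 0, 0, 0, 1]])

```text
t: 40.9
eef_pos: [0.5263, -0.2329, 0.1824]
tool_rot: [0.017, 1.0, -0.0, 0.001]
ft_force: [-0.3, 0.5, -1.8]
grip_width: 0.0069
```

```bash
python3 -c "
from h import *
to(.525,-.2354,.165,177.8)
s=crop('side','s21',310,150,460,270,5)
t=crop('top','t21',340,170,480,275,5.5)
"
```

```text
t 40.9 pos [ 0.5263 -0.2329  0.1824] q [-0.4169  0.1305  0.0863  1.5241  0.0008 -0.3826] w 0.0069
move mm [ 1.3 -2.6 17.3] turn deg [-0.   0.1  0.2]
```

View pics/s21.png

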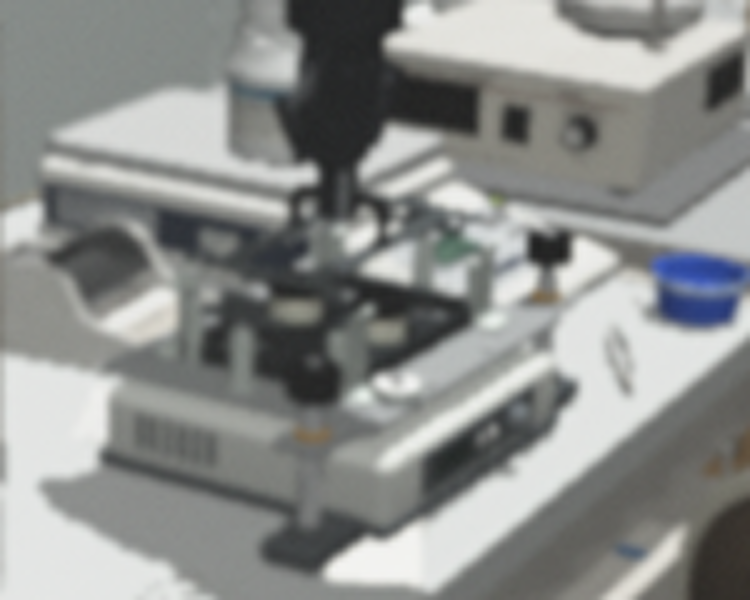

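View pics/t21.png

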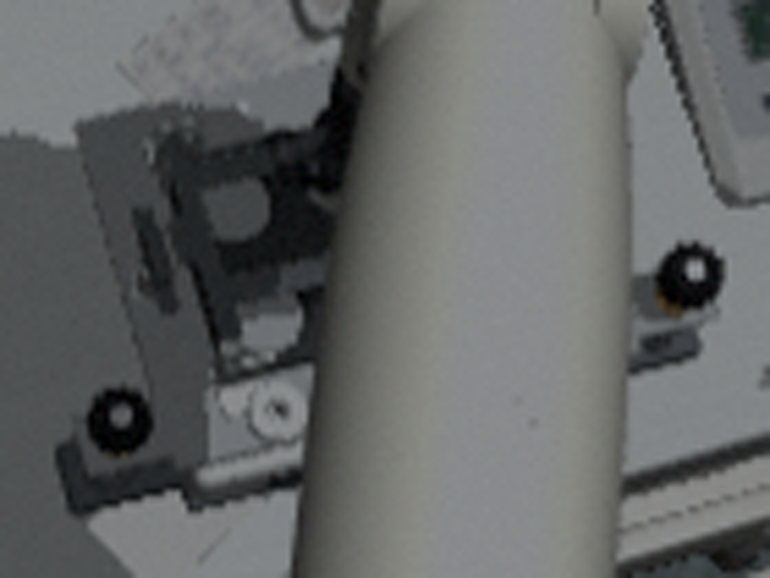

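Call:
apply_moves(moves=[[1, -3, 0, 0, 0, 0.2, 1], [0, 0, 6, 0, 0, 0, 1], [0, 0, 4, 0, 0, 0, 1], [0, 0, 0, 0, 0, 0, 1]])

```text
t: 41.5
eef_pos: [0.5261, -0.2367, 0.1742]
tool_rot: [0.019, 1.0, -0.001, 0.003]
ft_force: [0.1, -0.4, -2.4]
grip_width: 0.0067
```

```bash
python3 -c "
from h import *
to(.525,-.2354,.154,177.8)
s=crop('side','s22',310,170,430,260,6.4)
"
```

```text
t 41.5 pos [ 0.5261 -0.2367  0.1742] q [-0.4232  0.1297  0.0697  1.5047  0.0008 -0.3847] w 0.0067
move mm [ 1.2  1.3 20.2] turn deg [-0.1  0.3 -0. ]
```

View pics/s22.png

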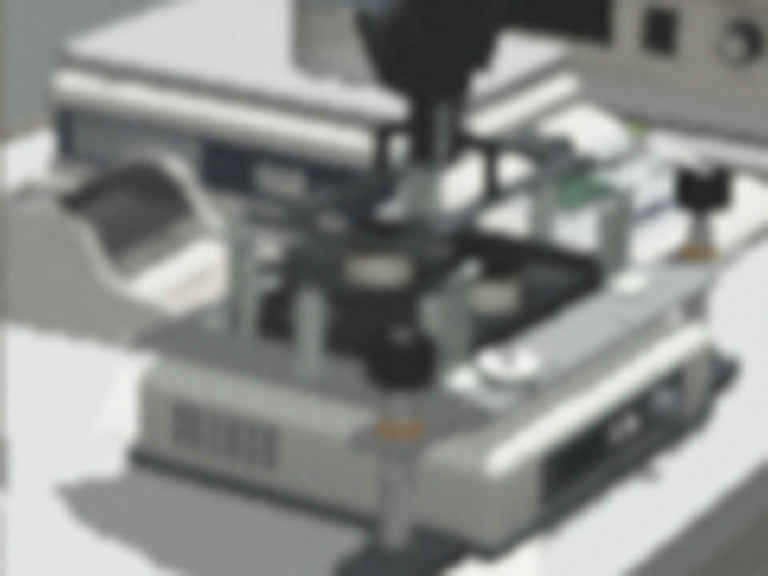

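Call:
apply_moves(moves=[[1, 1, 5, -0.1, 0.3, 0, 1], [0, 0, 5, 0, 0, 0, 1], [0, 0, 0, 0, 0, 0, 1]])

```text
t: 41.92
eef_pos: [0.5251, -0.2355, 0.1635]
tool_rot: [0.019, 1.0, 0.0, 0.0]
ft_force: [-0.3, 0.4, -2.5]
grip_width: 0.0067
```

Call:
apply_moves(moves=[[0, 0, 4, 0, 0, 0, 1], [0, 0, 0, 0, 0, 0, 1]])

```text
t: 42.18
eef_pos: [0.5251, -0.2355, 0.1592]
tool_rot: [0.019, 1.0, 0.0, 0.0]
ft_force: [0.2, -0.8, -1.5]
grip_width: 0.0065
```

```bash
python3 -c "
from h import *
to(.525,-.2354,.154,177.8)
s=crop('side','s23',310,170,430,260,6.4)
"
```

```text
t 42.17 pos [ 0.5251 -0.2355  0.1592] q [-0.4219  0.1324  0.044   1.4822  0.0005 -0.3835] w 0.0065
move mm [0.1 0.1 5.2] turn deg [0. 0. 0.]
```

View pics/s23.png

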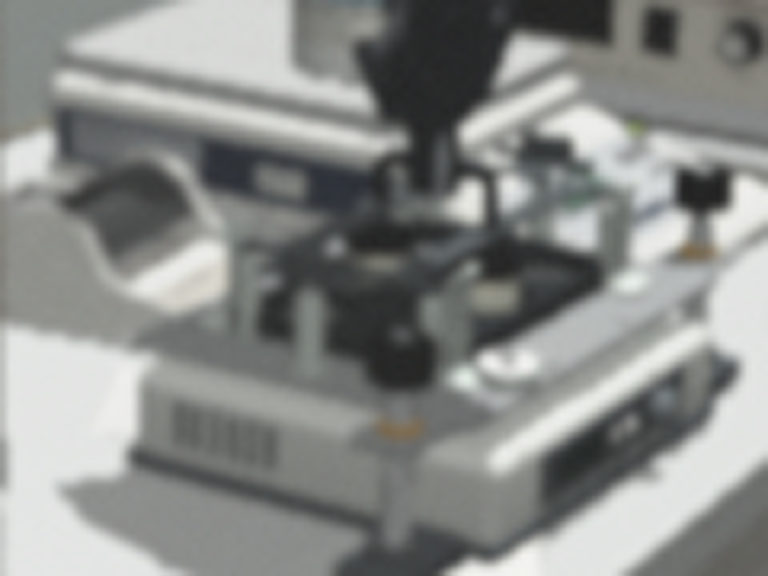

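Call:
apply_moves(moves=[[0, 0, 3, 0, 0, 0, 1], [0, 0, 0, 0, 0, 0, 1]])

```text
t: 42.48
eef_pos: [0.5252, -0.2356, 0.1565]
tool_rot: [0.019, 1.0, 0.0, 0.0]
ft_force: [-0.1, 0.2, -0.8]
grip_width: 0.0065
```

Call:
apply_moves(moves=[[0, 0, 3, 0, 0, 0, 1], [0, 0, 0, 0, 0, 0, 1]])

```text
t: 42.72
eef_pos: [0.5254, -0.2356, 0.1536]
tool_rot: [0.019, 1.0, -0.0, 0.001]
ft_force: [-0.4, -0.2, -2.0]
grip_width: 0.0067
```

```bash
python3 -c "
from h import *
to(.525,-.2354,.154,177.8)
s=crop('side','s24',310,170,430,260,6.4)
"
```

```text
t 42.73 pos [ 0.5254 -0.2356  0.1536] q [-0.4218  0.1323  0.033   1.4701  0.0005 -0.3835] w 0.0067
move mm [ 0.4  0.2 -0.4] turn deg [-0.   0.1  0. ]
```

View pics/s24.png

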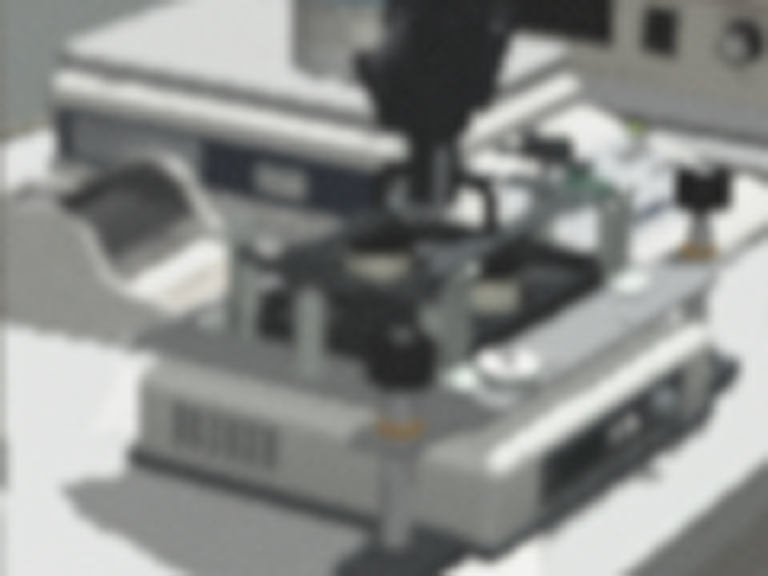

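Call:
apply_moves(moves=[[0, 0, 1.5, 0, 0, 0, 1], [0, 0, 0, 0, 0, 0, 1]])

```text
t: 43.02
eef_pos: [0.5258, -0.2358, 0.1535]
tool_rot: [0.019, 1.0, -0.0, 0.002]
ft_force: [0.4, -0.1, -2.4]
grip_width: 0.0073
```

Call:
apply_moves(moves=[[0, 0, 1.5, 0, 0, 0, 1], [0, 0, 0, 0, 0, 0, 1]])

```text
t: 43.28
eef_pos: [0.5262, -0.236, 0.1534]
tool_rot: [0.019, 1.0, -0.001, 0.003]
ft_force: [-0.1, 0.1, -2.0]
grip_width: 0.0067
```

Call:
apply_moves(moves=[[0, 0, 0, 0, 0, 0, 0.4], [0, 0, 0, 0, 0, 0, 0.2], [0, 0, 0, 0, 0, 0, 0.2], [0, 0, -10, 0, 0, 0, 0.2], [0, 0, -30, 0, 0, 0, 0.2], [0, 0, -40, 0, 0, 0, 0.2], [0, 0, -30, 0, 0, 0, 0.2], [0, 0, 0, 0, 0, 0, 0.2]])

```text
t: 44.28
eef_pos: [0.5253, -0.2357, 0.2687]
tool_rot: [0.019, 1.0, -0.001, 0.003]
ft_force: [0.0, 0.4, -0.6]
grip_width: 0.034
```

Call:
apply_moves(moves=[[0, 50, 0, 0, 0, 0, 0.2], [0, 50, 0, 0, 0, 0, 0.2], [0, 50, 0, 0, 0, 0, 0.2], [0, 50, 0, 0, 0, 0, 0.2], [0, 50, 0, 0, 0, 0, 0.2], [0, 0, 0, 0, 0, 0, 0.2]])

```text
t: 45.02
eef_pos: [0.5346, 0.0208, 0.2648]
tool_rot: [0.02, 1.0, -0.001, 0.001]
ft_force: [0.6, 0.2, 0.2]
grip_width: 0.034
```

```bash
python3 -c "
from h import *
s=crop('side','s25',310,170,430,260,6.4)
t=crop('top','t25',340,170,480,275,5.5)
ballpic('ball7')
for n in ('side','top'):
  for l in ('frame','frame_handle','turnbutton_left_grip','turnbutton_right_grip'):
    print(n,l,[(np.round(x['xyz'],4).tolist(),round(x['confidence'],2)) for x in finder.landmark_of(n,l)])
"
```

```text
side frame [([0.5275, -0.2406, 0.1173], 0.78)]
side frame_handle [([0.5279, -0.2355, 0.1474], 0.78)]
side turnbutton_left_grip [([0.5261, -0.1176, 0.1376], 0.52)]
side turnbutton_right_grip [([0.5207, -0.3489, 0.1329], 0.49), ([0.4563, -0.0769, 0.1166], 0.2)]
top frame [([0.5262, -0.2381, 0.1206], 0.59)]
top frame_handle [([0.5265, -0.2377, 0.1492], 0.96)]
top turnbutton_left_grip []
top turnbutton_right_grip [([0.5237, -0.3483, 0.1404], 0.55)]
```

View pics/s25.png

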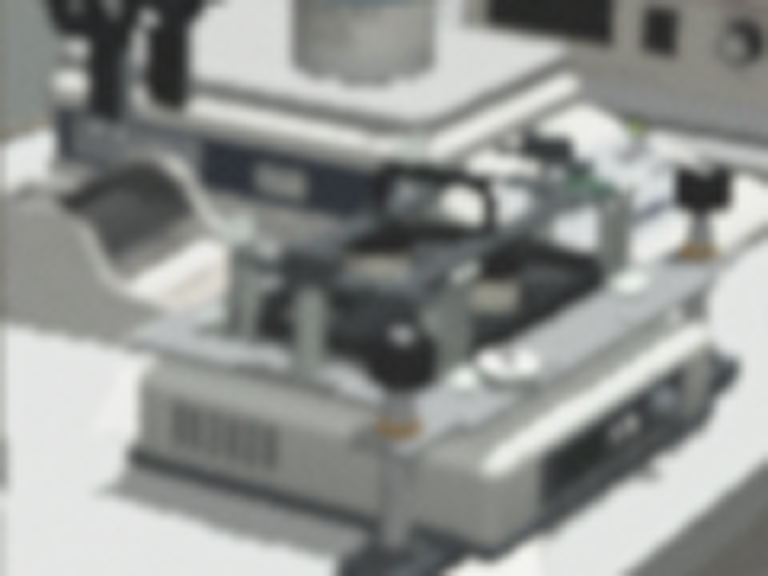

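View pics/t25.png

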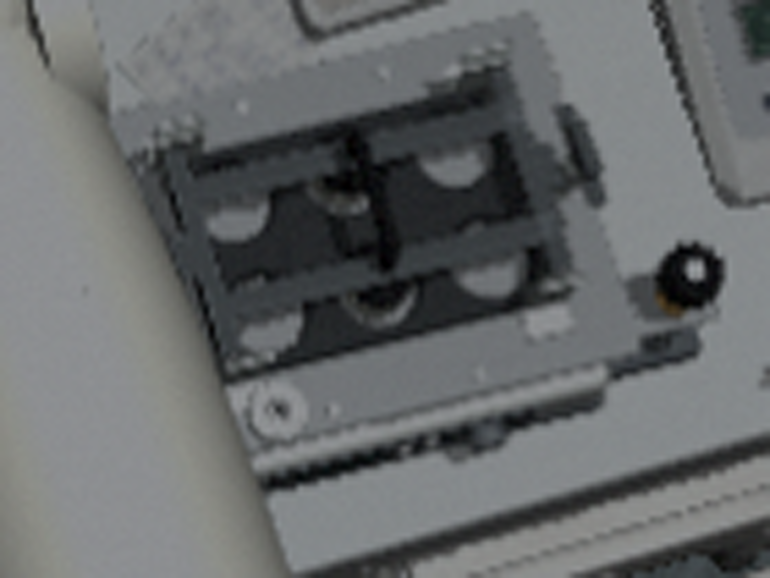

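View pics/ball7.png

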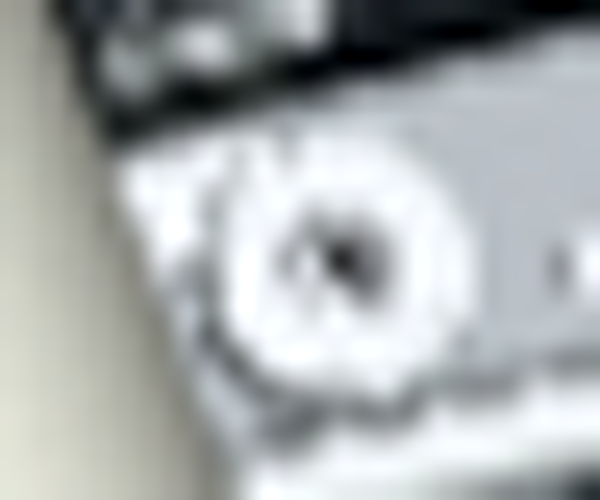

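The frame is seated: underside at about 0.120 m, handle at about 0.149 m, and the ball is still in the ring. Now the left turnbutton.

Call:
apply_moves(moves=[[2, -45, 0, 0, 0, 0, 0.2], [2, -50, 0, 0, 0, 0, 0.2], [2, -35, 0, 0, 0, 0, 0.2], [0, 0, 20, 0, 0, 0, 0.2], [0, 0, 0, 0, 0, 0, 0.2]])

```text
t: 46.55
eef_pos: [0.5231, -0.1151, 0.2452]
tool_rot: [0.021, 1.0, -0.001, 0.002]
ft_force: [0.1, 0.2, 0.4]
grip_width: 0.034
```

```bash
python3 -c "
from h import *
to(.5285,-.119,.19,180)
s=crop('side','s26',310,150,430,260,5.4)
"
```

```text
t 46.55 pos [ 0.5231 -0.1151  0.2452] q [-0.216   0.0449  0.116   1.6374 -0.0012 -0.1731] w 0.034
move mm [-5.4 -3.5 55.2] turn deg [-0.1  0.2 -2.5]
```

View pics/s26.png

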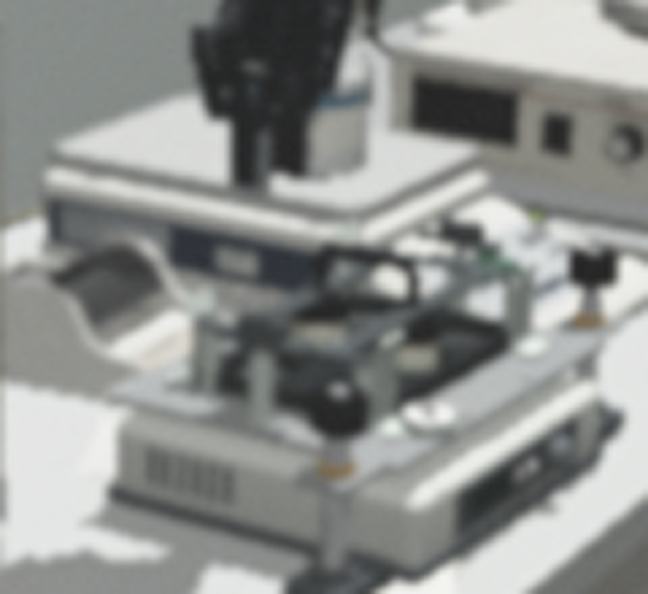

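Call:
apply_moves(moves=[[-5, -4, 0, 0, 0.2, -3, 0.2], [0, 0, 30, 0, 0, 0, 0.2], [0, 0, 30, 0, 0, 0, 0.2], [0, 0, 10, 0, 0, 0, 0.2], [0, 0, 0, 0, 0, 0, 0.2]])

```text
t: 47.22
eef_pos: [0.5307, -0.1175, 0.1805]
tool_rot: [-0.008, 1.0, -0.002, 0.004]
ft_force: [-0.3, 0.1, 0.6]
grip_width: 0.0343
```

```bash
python3 -c "
from h import *
to(.5285,-.119,.152,180)
s=crop('side','s27',330,170,420,250,8)
print(proj('side',[[.5285,-.119,.144],[.530,-.1196,.144],[.53,-.1196,.126]])-[330,170])
"
```

```text
t 47.23 pos [ 0.5307 -0.1175  0.1805] q [-0.2169  0.0471 -0.0068  1.5077 -0.0019 -0.2324] w 0.0343
move mm [ 2.5 -1.4 28.5] turn deg [-0.2  0.5  0.9]
[[27.5462 38.4155]
 [27.2236 38.2715]
 [27.0939 43.7959]]
```

View pics/s27.png

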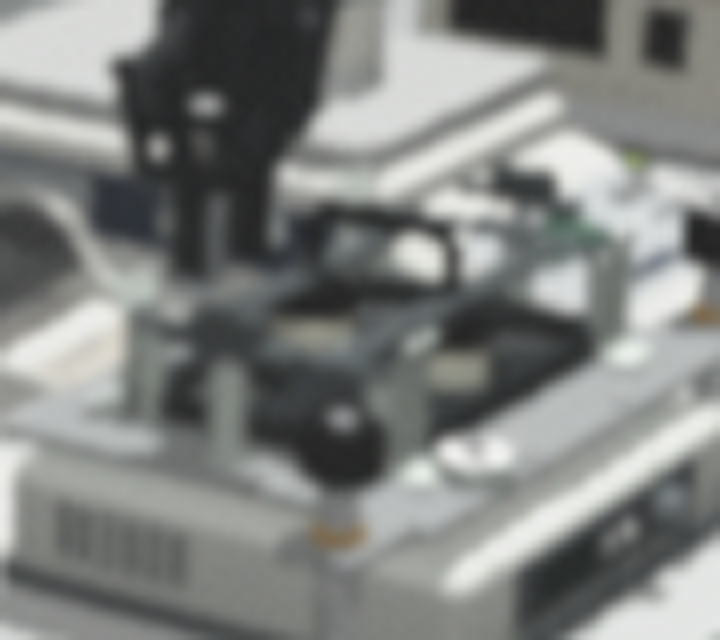

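Call:
apply_moves(moves=[[2, -1, 12, 0, 0.5, 0, 0.2], [0, 0, 10, 0, 0, 0, 0.2], [0, 0, 4, 0, 0, 0, 0.2], [0, 0, 0, 0, 0, 0, 0.2]])

```text
t: 47.78
eef_pos: [0.5297, -0.1188, 0.1553]
tool_rot: [-0.008, 1.0, -0.002, 0.001]
ft_force: [0.1, -0.4, 0.8]
grip_width: 0.034
```

```bash
python3 -c "
from h import *
to(.5285,-.119,.152,180)
s=crop('side','s28',330,170,420,250,8)
"
```

```text
t 47.77 pos [ 0.5297 -0.1188  0.1553] q [-0.2187  0.0515 -0.0506  1.4651 -0.0041 -0.2343] w 0.034
move mm [ 1.2 -0.1  3.3] turn deg [-0.3  0.1  0.9]
```

View pics/s28.png

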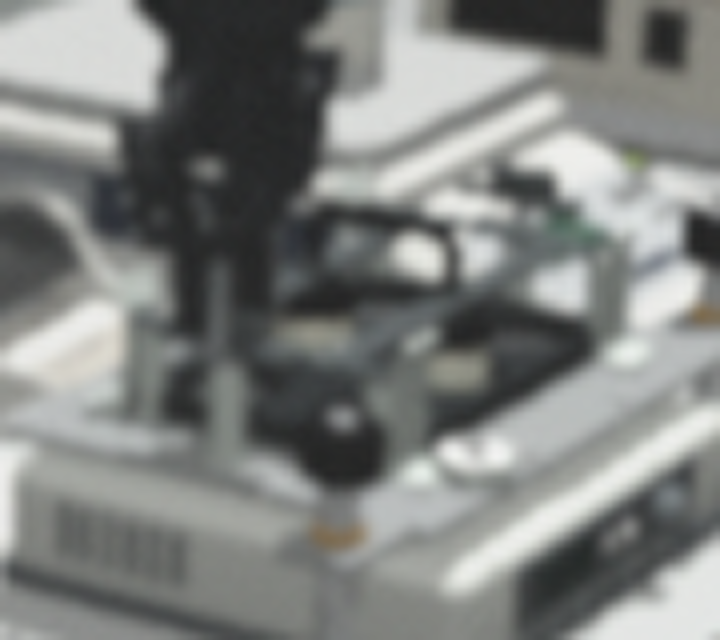

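Call:
apply_moves(moves=[[1, 0, 2, 0, 0, 0, 0.2], [0, 0, 0, 0, 0, 0, 1], [0, 0, 0, 0, 0, 0, 1], [0, 0, 0, 0, 0, 0, 1], [0, 0, 0, 0, 0, 0, 1]])

```text
t: 48.45
eef_pos: [0.5289, -0.1196, 0.1537]
tool_rot: [-0.007, 1.0, -0.003, 0.002]
ft_force: [0.5, -1.5, -1.5]
grip_width: 0.008
```

```bash
python3 -c "
from h import *
to(.5285,-.119,.152,180)
"
```

```text
t 48.45 pos [ 0.5289 -0.1196  0.1537] q [-0.2199  0.0491 -0.0562  1.461  -0.0051 -0.2347] w 0.008
move mm [0.4 0.6 1.7] turn deg [-0.3  0.2  0.9]
```

Width 8 mm matches the 10 mm wing, given the opening reads about 2 mm low. Turning clockwise in stages.

Call:
apply_moves(moves=[[0, 0, 0, 0, 0, 9, 1], [0, 0, 0, 0, 0, 10, 1], [0, 0, 0, 0, 0, 10, 1], [0, 0, 0, 0, 0, 10, 1], [0, 0, 0, 0, 0, 0, 1]])

```text
t: 49.08
eef_pos: [0.5291, -0.1199, 0.1537]
tool_rot: [0.336, 0.942, -0.003, 0.003]
ft_force: [-0.6, -1.3, -1.4]
grip_width: 0.0079
```

```bash
python3 -c "
from h import *
to(.529,-.1196,.1535,88.5)
"
```

```text
t 49.08 pos [ 0.5291 -0.1199  0.1537] q [-0.22    0.0493 -0.0559  1.4603 -0.0058  0.4649] w 0.0079
move mm [0.3 0.2 0.2] turn deg [ 0.   0.5 52.3]
```

Call:
apply_moves(moves=[[0, 0, 0, 0, 0, 10, 1], [0, 0, 0, 0, 0, 10, 1], [0, 0, 0, 0, 0, 10, 1], [0, 0, 0, 0, 0, 10, 1], [0, 0, 0, 0, 0, 9, 1], [0, 0, 0, 0, 0, 0, 1]])

```text
t: 49.82
eef_pos: [0.5291, -0.1202, 0.1538]
tool_rot: [0.695, 0.719, -0.001, 0.004]
ft_force: [0.1, -1.2, -1.1]
grip_width: 0.0079
```

```bash
python3 -c "
from h import *
to(.529,-.1196,.1535,87.8)
s=crop('side','s29',330,170,420,250,8)
"
```

```text
t 49.83 pos [ 0.5291 -0.1202  0.1538] q [-0.2202  0.0493 -0.0557  1.4604 -0.0068  1.3174] w 0.0079
move mm [ 0.6 -0.1  0.3] turn deg [0.2 0.4 4.1]
```

View pics/s29.png

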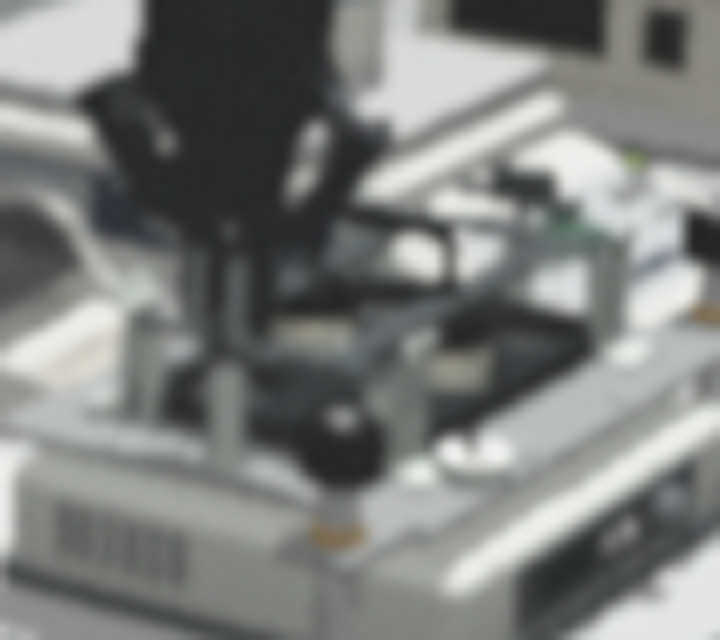

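Call:
apply_moves(moves=[[0, 0, 0, 0, 0, 3, 1], [0, 0, 0, 0, 0, 0, 1], [0, 0, 0, 0, 0, 0, 0.2], [0, 0, 0, 0, 0, 0, 0.2], [0, 0, 0, 0, 0, 0, 0.2], [0, 0, -30, 0, 0, 0, 0.2], [0, 0, -40, 0, 0, 0, 0.2], [0, 0, -20, 0, 0, 0, 0.2], [0, 0, 0, 0, 0, -10, 0.2], [0, 0, 0, 0, 0, -10, 0.2], [0, 0, 0, 0, 0, -10, 0.2], [0, 0, 0, 0, 0, -10, 0.2]])

```text
t: 51.38
eef_pos: [0.5291, -0.1184, 0.2478]
tool_rot: [0.411, 0.912, -0.001, 0.004]
ft_force: [0.4, 0.3, 0.5]
grip_width: 0.034
```

Call:
apply_moves(moves=[[0, 0, 0, 0, 0, -10, 0.2], [0, 0, 0, 0, 0, -10, 0.2], [0, 0, 0, 0, 0, -10, 0.2], [0, 0, 0, 0, 0, -10, 0.2], [0, 0, 0, 0, 0, -10, 0.2], [0, 0, 0, 0, 0, -2, 0.2], [0, 0, 0, 0, 0, 0, 0.2]])

```text
t: 52.25
eef_pos: [0.5294, -0.1177, 0.2483]
tool_rot: [-0.049, 0.999, -0.003, 0.003]
ft_force: [0.1, 0.6, 0.4]
grip_width: 0.0342
```

```bash
python3 -c "
from h import *
to(.521,-.3505,.235,184)
"
```

```text
t 52.25 pos [ 0.5294 -0.1177  0.2483] q [-0.2173  0.0587  0.1363  1.6405 -0.0033 -0.3155] w 0.0342
move mm [  31.3 -230.7   14.4] turn deg [-0.3  0.4  1.6]
```

Call:
apply_moves(moves=[[6, -45, 0, -0.3, 0.4, 1.6, 0.2], [6, -45, 0, 0, 0, 0, 0.2], [6, -45, 0, 0, 0, 0, 0.2], [5, -45, 0, 0, 0, 0, 0.2], [3, -35, 0, 0, 0, 0, 0.2], [0, 0, 0, 0, 0, 0, 0.2]])

```text
t: 53.0
eef_pos: [0.5197, -0.3398, 0.2484]
tool_rot: [-0.033, 0.999, 0.0, 0.0]
ft_force: [-0.6, 0.7, -0.8]
grip_width: 0.0344
```

```bash
python3 -c "
from h import *
to(.521,-.3508,.185,184)
s=crop('side','s30',330,150,450,250,6)
t=crop('top','t30',340,170,480,275,5.5)
print((proj('side',[.521,-.3508,.144])-[330,150])*6)
"
```

```text
t 53.0 pos [ 0.5197 -0.3398  0.2484] q [-0.5795  0.2614  0.3656  1.6746  0.0008 -0.6464] w 0.0344
move mm [ -0.5 -11.1  63.4] turn deg [ 0.   0.  -0.2]
[[383.9711 240.7492]]
```

View pics/s30.png

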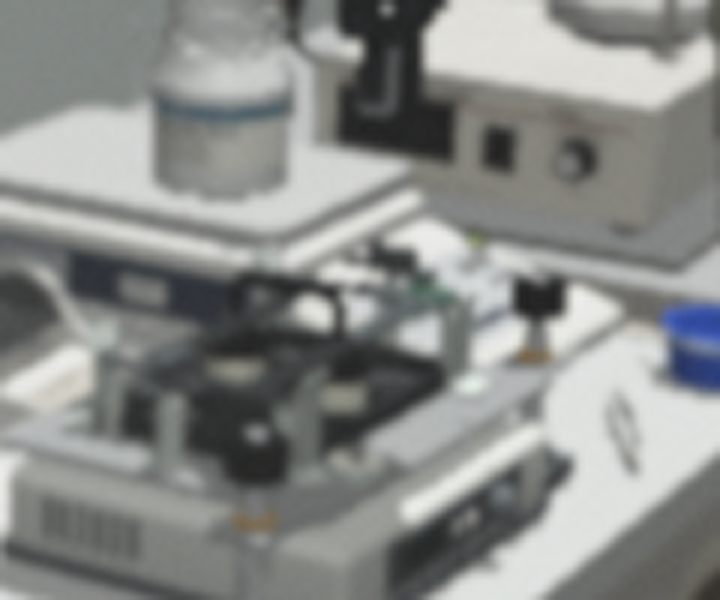

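View pics/t30.png

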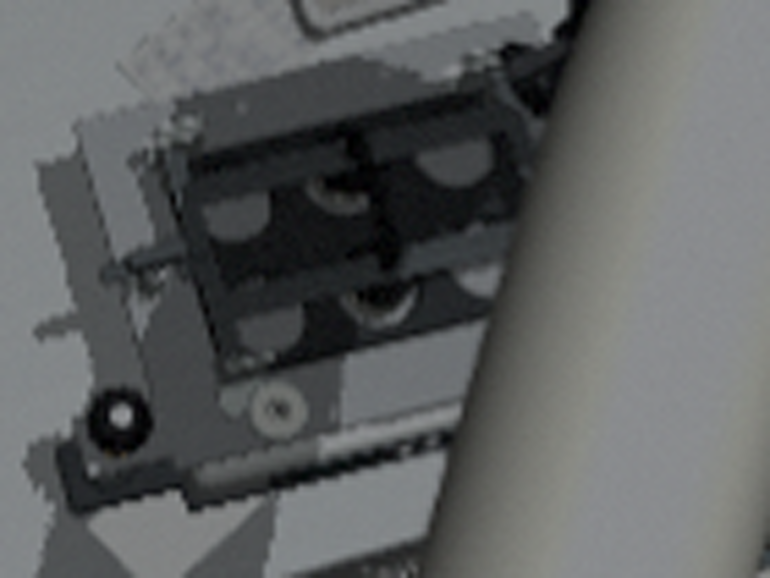

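Left button is crosswise in t30. Now the right one.

Call:
apply_moves(moves=[[0, -11, 0, 0, 0, 0, 0.2], [0, 0, 30, 0, 0, 0, 0.2], [0, 0, 30, 0, 0, 0, 0.2], [0, 0, 8, 0, 0, 0, 0.2], [0, 0, 0, 0, 0, 0, 0.2]])

```text
t: 53.72
eef_pos: [0.5227, -0.3468, 0.182]
tool_rot: [-0.037, 0.999, -0.001, 0.002]
ft_force: [-0.2, 0.7, 0.3]
grip_width: 0.034
```

```bash
python3 -c "
from h import *
to(.521,-.3508,.153,184)
s=crop('side','s31',360,160,450,230,8)
"
```

```text
t 53.73 pos [ 0.5227 -0.3468  0.182 ] q [-0.5864  0.2549  0.2292  1.5407  0.0014 -0.66  ] w 0.034
move mm [ 2.1 -3.8 29. ] turn deg [-0.1  0.2  0.2]
```

View pics/s31.png

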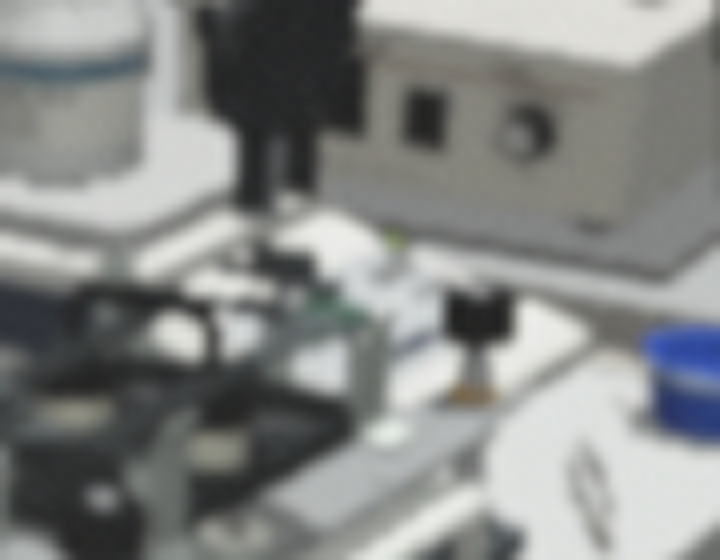

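Call:
apply_moves(moves=[[2, -4, 0, 0, 0, 0, 0.2], [0, 0, 14, 0, 0, 0, 0.2], [0, 0, 8, 0, 0, 0, 0.2], [0, 0, 5, 0, 0, 0, 0.2], [0, 0, 0, 0, 0, 0, 0.2]])

```text
t: 54.4
eef_pos: [0.5218, -0.3518, 0.1556]
tool_rot: [-0.037, 0.999, -0.002, 0.004]
ft_force: [-0.2, 0.3, 0.5]
grip_width: 0.0344
```

```bash
python3 -c "
from h import *
to(.521,-.3508,.153,184)
s=crop('side','s32',360,160,450,230,8)
"
```

```text
t 54.4 pos [ 0.5218 -0.3518  0.1556] q [-0.5938  0.2555  0.1791  1.4868  0.0014 -0.6674] w 0.0344
move mm [0.7 1.1 2.6] turn deg [-0.2  0.4  0.2]
```

View pics/s32.png

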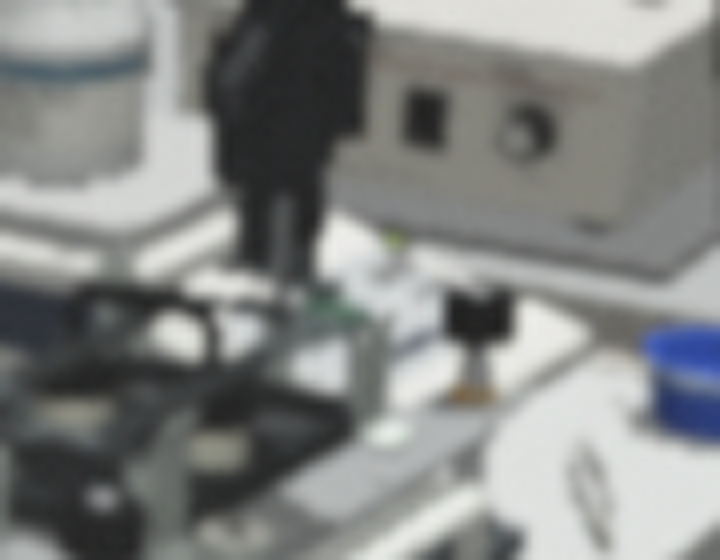

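Call:
apply_moves(moves=[[0, 1, 2, 0, 0.4, 0, 0.2], [0, 0, 0, 0, 0, 0, 1], [0, 0, 0, 0, 0, 0, 1], [0, 0, 0, 0, 0, 0, 1], [0, 0, 0, 0, 0, 0, 1]])

```text
t: 55.08
eef_pos: [0.5223, -0.3514, 0.1551]
tool_rot: [-0.037, 0.999, -0.003, 0.001]
ft_force: [0.6, -1.7, 0.6]
grip_width: 0.0083
```

Call:
apply_moves(moves=[[0, 0, 0, 0, 0, 9, 1], [0, 0, 0, 0, 0, 10, 1], [0, 0, 0, 0, 0, 10, 1], [0, 0, 0, 0, 0, 10, 1], [0, 0, 0, 0, 0, 0, 1]])

```text
t: 55.7
eef_pos: [0.5219, -0.3527, 0.1555]
tool_rot: [0.309, 0.951, -0.004, 0.002]
ft_force: [0.0, -0.4, -1.3]
grip_width: 0.0079
```

```bash
python3 -c "
from h import *
to(.521,-.3508,.153,88)
"
```

```text
t 55.7 pos [ 0.5219 -0.3527  0.1555] q [-0.5918  0.2588  0.1829  1.489  -0.0061  0.0356] w 0.0079
move mm [1.9 1.  2.4] turn deg [-0.1  0.5 56.1]
```

Call:
apply_moves(moves=[[0, 0, 0, 0, 0, 10, 1], [0, 0, 0, 0, 0, 10, 1], [0, 0, 0, 0, 0, 10, 1], [0, 0, 0, 0, 0, 10, 1], [0, 0, 0, 0, 0, 10, 1], [0, 0, 0, 0, 0, 6, 1], [0, 0, 0, 0, 0, 0, 1]])

```text
t: 56.58
eef_pos: [0.5206, -0.3537, 0.1555]
tool_rot: [0.719, 0.695, -0.004, 0.003]
ft_force: [-0.8, -1.6, 1.0]
grip_width: 0.008
```

```bash
python3 -c "
from h import *
to(.521,-.3508,.153,88)
"
```

```text
t 56.58 pos [ 0.5206 -0.3537  0.1555] q [-0.593   0.2585  0.1826  1.4902 -0.009   1.0105] w 0.008
move mm [2.9 0.3 2.4] turn deg [-0.   0.6  0.1]
```

Call:
apply_moves(moves=[[0, 0, 0, 0, 0, 0, 0.2], [0, 0, 0, 0, 0, 0, 0.2], [0, 0, 0, 0, 0, 0, 0.2], [0, 0, -20, 0, 0, 0, 0.2], [0, 0, -45, 0, 0, 0, 0.2], [0, 0, -45, 0, 0, 0, 0.2], [0, 0, -10, 0, 0, 0, 0.2], [0, 0, 0, 0, 0, 0, 0.2]])

```text
t: 57.58
eef_pos: [0.5207, -0.3513, 0.2768]
tool_rot: [0.714, 0.7, -0.003, 0.001]
ft_force: [-0.2, 0.2, 0.1]
grip_width: 0.034
```

Call:
apply_moves(moves=[[45, 0, 0, 0, 0, 0, 0.2], [50, 0, 0, 0, 0, 0, 0.2], [50, 0, 0, 0, 0, 0, 0.2], [50, 0, 0, 0, 0, 0, 0.2], [50, 0, 0, 0, 0, 0, 0.2], [50, 0, 0, 0, 0, 0, 0.2], [50, 0, 0, 0, 0, 0, 0.2], [50, 0, 0, 0, 0, 0, 0.2], [40, 0, 0, 0, 0, 0, 0.2], [0, 0, 0, 0, 0, 0, 0.2]])

```text
t: 58.82
eef_pos: [0.5247, 0.097, 0.2557]
tool_rot: [0.713, 0.701, -0.01, -0.008]
ft_force: [-0.2, 0.0, -0.1]
grip_width: 0.0343
```

```bash
python3 -c "
from h import *
ballpic('ball8')
s=crop('side','s33',310,160,430,260,6.4)
t=crop('top','t33',340,170,480,275,5.5)
for n in ('side','top'):
  for l in ('frame','frame_handle','turnbutton_left_grip','turnbutton_right_grip','level_ball','level_ring','dropper_bottle','beaker_50','jar_cap','jar_1'):
    print(n,l,[(np.round(x['xyz'],4).tolist(),round(x['confidence'],2)) for x in finder.landmark_of(n,l)])
print(telemetry.state()['t'],telemetry.state()['eef_pos'])
"
```

```text
side frame [([0.5258, -0.2382, 0.1205], 0.63), ([0.5575, -0.2353, 0.0818], 0.48)]
side frame_handle [([0.5271, -0.237, 0.1475], 0.64)]
side turnbutton_left_grip [([0.5249, -0.1149, 0.1376], 0.37)]
side turnbutton_right_grip [([0.5201, -0.3499, 0.1319], 0.38)]
side level_ball []
side level_ring [([0.4455, -0.1614, 0.09], 0.69)]
side dropper_bottle [([0.6058, 0.3817, 0.0002], 0.91), ([0.5227, -0.2394, 0.0795], 0.74)]
side beaker_50 [([0.6044, 0.0661, -0.0031], 0.87)]
side jar_cap [([0.5147, 0.5072, -0.0012], 0.58)]
side jar_1 [([0.5571, -0.2376, 0.0803], 0.63), ([0.4956, -0.2328, 0.0782], 0.58), ([0.426, 0.1553, -0.0006], 0.51)]
top frame [([0.5246, -0.2376, 0.1212], 0.69)]
top frame_handle [([0.5256, -0.2412, 0.1506], 0.9), ([0.5305, -0.2372, 0.1175], 0.53)]
top turnbutton_left_grip [([0.5245, -0.1182, 0.1332], 0.47), ([0.5241, -0.2366, 0.0783], 0.29)]
top turnbutton_right_grip [([0.5179, -0.3463, 0.1389], 0.6)]
top level_ball [([0.5157, 0.5075, 0.0015], 0.4)]
top level_ring [([0.4414, -0.162, 0.0876], 0.69)]
top dropper_bottle [([0.6051, 0.3783, -0.0013], 0.48)]
top beaker_50 [([0.526, -0.2377, 0.1527], 0.73)]
top jar_cap [([0.5136, 0.5047, 0.0004], 0.83), ([0.4579, -0.0798, 0.1159], 0.72)]
top jar_1 [([0.4294, 0.154, -0.0027], 0.53), ([0.4913, -0.2376, 0.0813], 0.5), ([0.5537, -0.2377, 0.0842], 0.43)]
60.325 [0.5253 0.0947 0.2577]
```

View pics/ball8.png

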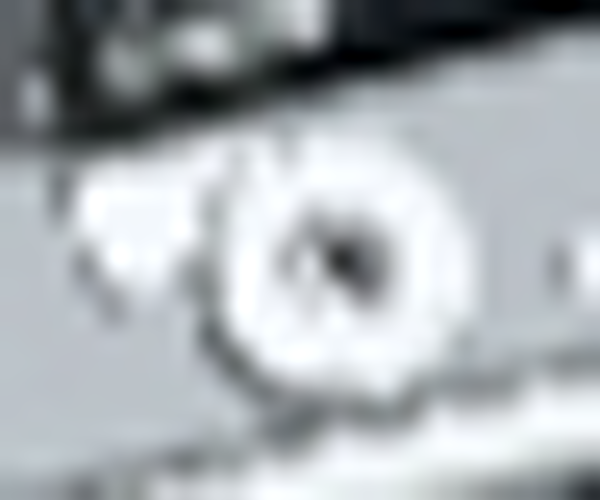

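View pics/s33.png

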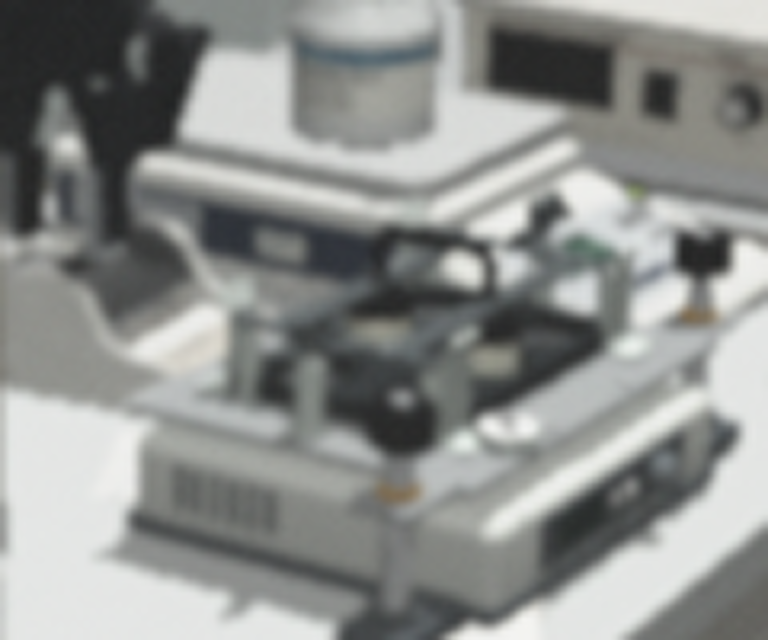

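View pics/t33.png

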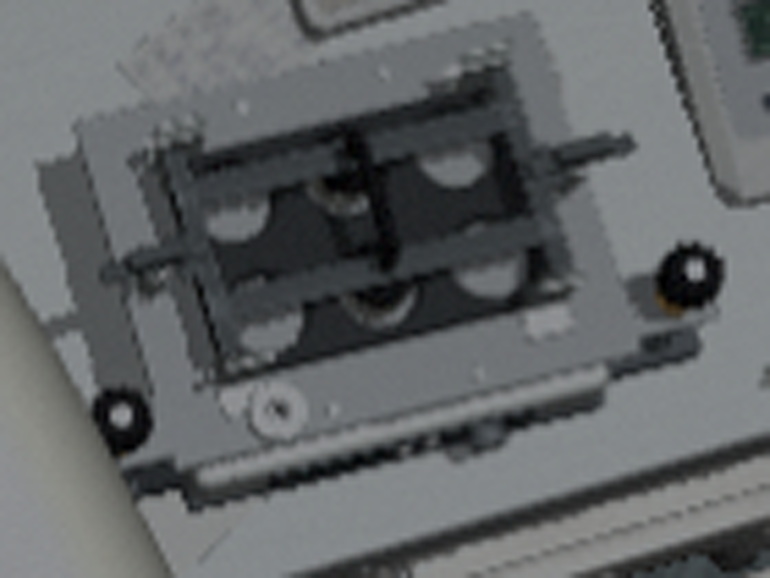

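Both buttons lie crosswise, and the bystanders are where they were. The ball seems slightly right of the ring centre, so I'll quantify it with a model fit over several pictures before handing in.

```bash
cat > fit.py <<'E'
from h import *
from scipy.optimize import least_squares
from scipy.ndimage import gaussian_filter
import sys
cal=optics.calibration('top')
def raw(name):
    a=cv2.imread(f'pics/{name}.png',0).astype(float)
    return a[12::25,12::25]
names=sys.argv[1:]
def fit(names):
    # work window around dish: crop px cols 7..19, rows 5..15 (crop coordinates)
    ims=[raw(n)[6:15,9:18] for n in names]
    S=10
    yy,xx=np.mgrid[0:9*S,0:9*S];xx=(xx+.5)/S-.5+9;yy=(yy+.5)/S-.5+6  # px in crop
    # local affine: world mm -> px at ring
    P0=np.array([.4422,-.1627,.0905]);u0=proj('top',P0)[0]
    J=np.array([(proj('top',P0+d)[0]-u0)/1e-3 for d in np.eye(3)*1e-3]).T/1000 # px per mm
    A=np.linalg.inv(J[:,:2])
    def model(cx,cy,rr,th,sg,bg,rd,bd,bx,by):
        dx=A[0,0]*(xx-cx)+A[0,1]*(yy-cy);dy=A[1,0]*(xx-cx)+A[1,1]*(yy-cy)
        r=np.hypot(dx,dy);im=np.full(xx.shape,bg)
        im-=rd*np.clip((th/2-abs(r-rr))/.3+.5,0,1)
        # ball: seen as sphere ~ disc of 2.5mm radius; centre in mm offset, plus 2.0mm height parallax
        px=J[:,:2]@[bx,by]+J[:,2]*2.0
        ex=xx-cx-px[0];ey=yy-cy-px[1];s=np.sqrt(abs(np.linalg.det(J[:,:2])))*1.03
        b=np.clip((2.5*s-np.hypot(ex,ey))/.1+.5,0,1)
        im=im*(1-b)+bd*b
        im=gaussian_filter(im,sg*S)
        return im.reshape(9,S,9,S).mean((1,3))
    n=len(ims)
    def res(p):
        o=[]
        for i in range(n):
            cx,cy,rr,th,sg,rd,bd=p[:7];bx,by,bg=p[7+3*i:10+3*i]
            o.append((model(cx,cy,rr,th,sg,bg,rd,bd,bx,by)-ims[i]).ravel())
        o=np.concatenate(o)
        return np.r_[o,(p[2]-4.7)/.3*20,(p[3]-.9)/.5*20]
    best=None
    for st in ([0,0],[2,-2],[-2,2]):
        p0=[13.0,10.2,4.7,.9,.5,80,40]+sum([[*(g if (g:=G.get(k)) else st),240] for k in names],[])
        r=least_squares(res,p0,x_scale=[1,1,1,1,.3,50,50]+[3,3,50]*n,diff_step=1e-3,loss='soft_l1',f_scale=10)
        if best is None or r.cost<best.cost:best=r
    p=best.x;print('cost',best.cost,'ring px',(p[:2]+.5)*25,'r,th,sg,rd,bd',p[2:7])
    for i,k in enumerate(names):
        b=p[7+3*i:9+3*i];print(k,'ball offset mm world x,y',b,'tilt',np.hypot(*b)*.004)
G={'ball1':[-1.5,-5.5],'ball3':[3,-.5],'ball4':[3,-.5]}
fit(names)
E
python3 fit.py ball1 ball3 ball5 ball8; python3 fit.py ball8 ball7;python3 fit.py ball1 ball4 ball6
```

```text
cost 26101.803391636135 ring px [338.5936 260.0977] r,th,sg,rd,bd [  5.1256   0.9107   0.3469 167.322   -0.9634]
ball1 ball offset mm world x,y [-4.6306 -4.4698] tilt 0.025743843552863774
ball3 ball offset mm world x,y [ 2.0618 -1.3041] tilt 0.00975831932290858
ball5 ball offset mm world x,y [-0.3036 -0.3418] tilt 0.0018287774430497596
ball8 ball offset mm world x,y [-0.4642 -0.5277] tilt 0.0028114208398182204
cost 12563.823646183719 ring px [338.6901 262.4566] r,th,sg,rd,bd [  5.1271   0.9102   0.2785 263.1753  16.2762]
ball8 ball offset mm world x,y [-0.3669 -0.4964] tilt 0.0024690684725603637
ball7 ball offset mm world x,y [-0.3019 -0.4356] tilt 0.002119844468567277
cost 18759.19836634658 ring px [340.1019 258.9394] r,th,sg,rd,bd [  4.9572   0.9478   0.3644 131.4246  -9.3468]
ball1 ball offset mm world x,y [-4.5982 -4.187 ] tilt 0.024875564664972108
ball4 ball offset mm world x,y [ 2.0041 -1.1616] tilt 0.00926553346923327
ball6 ball offset mm world x,y [-0.6307 -0.4725] tilt 0.003152055973422707
```

```bash
python3 -c "
from plant import sign_off,telemetry
s=telemetry.state();print(s['t'],abs(s['qd']).max(),s['ft_force']);print(sign_off())"
```

```text
60.325 0.001219905113544429 [ 0.14394149 -0.13499113  0.03808014]
the job is handed in; nothing more can be done
None
```

The shaker is set up and the job is handed in at about 60 s; sign-off reports no verdict.

- **Levelling:** I turned the right knob about 83° clockwise and the left knob about 41° counter-clockwise. The last fit puts the ball about 0.7 mm from the ring centre, a tilt of about 0.0025–0.003 rad against the limit of 0.009. The networks did not find the level ball, so this rests on my own picture fits.
- **Jars:** Only two black-capped jars were on the bench, and both stand in the middle pockets. One had been knocked aside by about 3 cm early in the run, and I found it again before picking it up. I left the orange look-alike alone.
- **Frame:** It lies on its rests, with its underside measured at about 0.120–0.121 m and its middle within about 3 mm of the tray's.
- **Turnbuttons:** Both lie crosswise over the ears, each turned about 1.5 rad clockwise. The last pictures confirm it.
- **Bystanders:** The last pictures put the dropper bottle, beaker and lid within a few millimetres of their start, and the robot stood clear of everything.

**Disagreements:**
- After the right knob turn, the ball had moved about 7 mm where I expected 5.4 mm. Part of that shift showed only after I had let go of the knob. I did not find the cause; the left knob turn brought the ball back, and it held steady in the later pictures.
- The networks and the knob grasps put the shaker's middle 2–3 mm apart.

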